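# Load a reagent bottle into the bay of a dosing module

### The arm

A 7-joint arm with a two-finger parallel gripper is mounted at the origin on the work surface. World frame = base frame: x ahead of the robot, y to its left, z up, the work surface at z = 0. Lengths are in m, angles in rad, forces in N, time in s.
With the tool pointing down it reaches from about 0.4 to 0.9 m from the base axis. Payload 5.5 kg.
Tool frame: the origin (TCP) lies at the very end of the fingers, on their centre line; the grasp point (between the pads) lies 19 mm behind it; z points along the fingers, y is the direction in which the jaws open and shut (so a half turn about z gives the same grasp; the last joint's range is limited). The gripper opens to 85 mm and grips with 20 to 120 N. Pads are 22 mm wide; open, the fingers measure 114 mm over their backs; the gripper's body (76 mm by 85 mm) begins 54 mm behind the grasp point. The pads swing forward as they close: fully open they stand 13 mm farther back than shut.
Start: joints at [1.461, 0.501, -0.427, 1.55, 0.221, 1.138, -0.21], TCP at [0.237, -0.605, 0.231] pointing down, gripper open.
Joint ranges: [-2.88, 2.88], [-0.31, 2.03], [-1.54, 1.56], [0.2, 2.42], [-1.41, 4.55], [0.19, 2.02], [-2.57, 2.57]. Speed limits (rad/s): [2.57, 2.57, 3.14, 3.14, 3.14, 3.14, 3.14].

### API

Orientations are given as a unit quaternion [w, x, y, z].
In Python, from bench import ctrl gives the robot as it stands.
- The arm moves only by the tool apply_moves, never from a script. Its argument "steps" is a list of rows, each a list of 7 numbers: the shift along the tool's x, y, z in m, then the turn, a rotation vector about the tool's x, y, z in rad, then the opening, from 0 (shut) to 1 (fully open). In form: [[tx, ty, tz, ax, ay, az, gripper], ...]. A call has 1 to 8 rows; each row is the pose to reach, as a shift and turn from the pose commanded when the call began, along the tool's axes at that moment; what a row does not reach only later rows make up. A row lasts 1/12 s, in which the tool goes at most 41.7 mm and 7.16 degrees, less where a joint would pass 70% of its speed; a pose out of reach is approached as far as the arm can. A call with a gripper value outside its range is refused whole. The fingers move at their own pace and stop on an object; the grip force is fixed at half the most. Time passes only in rows, so rows that repeat a pose let the fingers close. It gives the time, the measured TCP pose, the force and the opening at its end, in the units of the state.
- ctrl.read_state(): the state, without advancing time (a new reading comes with each control period).
- ctrl.grab_frame(name): name is "scene" or "top" or "wrist"; returns the picture (420x560x3 uint8, red, green, blue); there is no depth.
- ctrl.camera_model(name): a dict with "mtx" (3x3 intrinsics, pixels), "k1" (the pictures are not rectified: a ray, as slopes to the right and down, at radius r is drawn at 1 + k1 r^2 times it, then the intrinsics apply), "R" (3x3) and "t" (3): a world point X has camera coordinates R X + t. Camera axes: x right, y down, z forward; pixel columns grow to the right and rows downward; lengths in m; the calibration is good to about 2 mm. A picture is of the moment at which its call begins: read the wrist's pose just before it. camera_model takes no time and is no camera call; for the wrist camera it gives the pose at the moment of the call.
- ctrl.job_done(): hands the job in, once; it reports no verdict.
Trained networks look in the newest picture that a camera, given by its name, has taken for a name from the list of things; names that differ only in an ending like _2 or _b are one class to them, and where a whole thing is asked for, a point or a joint stands for the part that bears it (a point fixed in the world has none). Each returns a list of dicts, best first, with "confidence" (0 to 1); they miss things now and then, are a little off and sometimes report something else, mostly with a low value. They report only what shows in the picture. A call takes as long as a camera call. They do not tell look-alikes from the thing itself.
- ctrl.look_for(name, camera): "location" ([x, y, z] in m, in world coordinates, good to about 4 mm: the middle of the surface that is visible of it).
The state is a dict: "time_s": time; "joints": joint angles; "dq": joint speeds; "tau": joint torques, N m; "tool_pos": TCP position; "eef_rot": TCP orientation; "ft_force": force on the tool from outside, world axes, zero at the start; "wrist_torque": the same for the moment, N m; "opening": opening from 0.0 (shut) to 1.0 (fully open).
Only numpy, scipy, OpenCV 4.12 (cv2) and the standard library are available. Lean on these libraries where they do the work, as an engineer would, in place of code of your own. Each camera call takes 0.05 s, during which the arm holds its last target.

### The job

Lift the clear lid of the dosing module all the way until its folding stay locks and holds the lid up by itself, and let go of it. Then load the brown reagent bottle: it is longer than the hatch, so tilt it, plain end down and in under the fixed front deck, blue cap to the rear, and right it inside the bay so that it stands flat on the floor between the two guide ribs. Set it down gently, let go, leave the lid standing open and do not disturb the media bottle, the beaker or the loose blue cap.

Things in the scene. Friction and masses are not known exactly. Their poses are not given: they have to be found in the camera images.
- bay: Dosing module, fixed light grey box. Origin on the bench under its bay's centre; x to its rear (away from the robot), y to its left, z up. In mm of this frame: outside x -96 to 186 (pump heads at the rear to 214), y -74 to 124, top z = 108. Bay inside x -86 to 86, y -62 to 62, floor z = 8, upright walls.
- hatch (a point): Centre of the hatch in the module's top, at x = 24, y = 0, z = 108 mm of the bay. The bay is open upwards only here: x -38 to 86, y -62 to 62. In front of it the fixed front deck, a sheet z 104 to 108 with a blank display on it, overhangs the front 48 mm of the bay (x -86 to -38).
- bay_floor (a point): Centre of the bay's floor (x = 0, y = 0, z = 8 mm of the bay). Two low guide ribs run along x (-60 to 80), tops at z = 22, 66 mm free between them, centred on y = 0: the bottle's place.
- lid (a joint): Clear lid with blue frame, about 0.32 kg, hinged along its left edge; rad, 0 = closed on the hatch, grows as its right edge is lifted. Let go, it falls shut unless the stay is locked: then it rests at 1.39 (80 degrees). It cannot pass 1.40. It covers x -42 to 91 mm of the bay, 182 mm from hinge to free edge, 8 mm thick.
- lid_hinge (a point): Point on the lid's hinge line, at x = 24.5, y = 110, z = 112 mm of the bay; the hinge line runs along the bay's x.
- lid_bar (a point): Middle of the lid's pull bar: round, 10 mm diameter, 90 mm long, along the bay's x; moves with the lid, 207.1 mm from the hinge line. Lid closed: x = 24.5, y = -96, z = 133.5 mm of the bay, 22 mm outboard of the module's right wall and 24 mm of the lid's edge, so it can be pinched from above, a finger either side. Two thin arms carry its ends.
- stay (a joint): Knee of the lid's folding stay, rad: 0 = folded, lid closed (it may read a little below 0 at first); 2.96 = its links in line, lid at 1.397, its end; stop at 3.12, just past the line. A weak spring and gravity carry it past the line once the lid is raised fully to its end: then it is locked and holds the lid. Let go earlier and the lid falls.
- stay_knee (a point): Knee pin of the stay: flat steel links, 60 and 21 mm between pivots, beside the lid's front edge in the upright plane x = -52 mm of the bay, from a small bracket on the deck (y 63 to 77, up to z = 128 mm) to the lid. With the lid up they stand between y 62 and 112 mm, up to z = 200 mm.
- pack: Reagent bottle: brown flat rectangular container 150 (x) by 52 (y) by 56 (z) mm, about 0.42 kg (varies), centre of mass near its middle. Origin: centre of its underside, z up. On top a moulded grip bar along x and a blue cap, 36 mm diameter. The +x end is the cap end, the -x end the plain end. Stands on the bench at the start.
- pack_grip (a point): Middle of the bottle's grip bar, at x = 6, y = 0, z = 80 mm of the bottle. The bar is 48 mm long (x), 22 mm wide (y), 16 mm tall (z 72 to 88), on two short posts above the bottle's top (z = 56); pinch it across its 22 mm width.
- pack_cap (a point): Top of the bottle's blue cap, on its axis (x = 54, y = 0, z = 76 mm of the bottle).
- media_bottle: Bystander: round glass media bottle with blue cap, 56 mm diameter, 105 mm tall, standing; origin at its underside.
- beaker: Bystander: glass beaker, 70 mm diameter at the rim, 90 mm tall, standing; origin at its underside.
- spare_cap: Bystander: loose blue screw cap, open side up, 54 mm diameter, 26 mm tall; origin at its underside.
Things that resemble listed ones, but are neither listed nor needed, are in the scene too. Of the things that look like the pack, take the one that is farthest to the robot's right at the start.

How it is judged:
By the outcome, as a careful person would: the job done as asked, in the order asked, and still so for the second after the job is handed in, with the robot touching nothing.
It also fails if it takes over 69 s, if anything falls off the work surface, if the arm or the gripper's body presses on something with over 40 N, if the wrist force passes 120 N, or if a joint passes its speed limit or range.

## Working session

There is one attempt and no reset: what is moved stays moved. The work goes in short steps, Python scripts to look and compute and a tool call to move; the robot and the scene stay as the last step left them, time stands still between calls to the robot, and variables do not carry over. Pictures are saved under pics/ and viewed, and the job is handed in when it is done.

Besides the shell and the picture viewer there is one more tool, called after "Call:" as name(argument=value, ...), one argument or row to a line, values as JSON. apply_moves: Moves the arm, as the interface text tells. Its arguments: {"type":"object","properties":{"steps":{"type":"array"}},"required":["steps"]}

```bash
ls; mkdir -p pics
cat > h.py <<'E'
import numpy as np, cv2
from bench import ctrl
from scipy.spatial.transform import Rotation as Rn
def snap(n,fn):
    im=ctrl.grab_frame(n); cv2.imwrite('pics/'+fn,im[:,:,::-1]); return im
def R_of(q): return Rn.from_quat([q[1],q[2],q[3],q[0]])
def proj(n,X):
    c=ctrl.camera_model(n); p=np.asarray(c['R'])@np.asarray(X).T+np.asarray(c['t'])[:,None] if np.ndim(X)>1 else np.asarray(c['R'])@np.asarray(X)+np.asarray(c['t'])
    s=p[:2]/p[2]; r2=(s**2).sum(0); s=s*(1+c['k1']*r2); m=np.asarray(c['mtx'])
    return np.array([m[0,0]*s[0]+m[0,2],m[1,1]*s[1]+m[1,2]]).T
def unproj(n,uv,z):
    c=ctrl.camera_model(n); m=np.asarray(c['mtx'])
    d=np.array([(uv[0]-m[0,2])/m[0,0],(uv[1]-m[1,2])/m[1,1]]); s=d.copy()
    for _ in range(20): s=d/(1+c['k1']*(s@s))
    R=np.asarray(c['R']);t=np.asarray(c['t']); o=-R.T@t; v=R.T@np.array([s[0],s[1],1])
    return o+v*(z-o[2])/v[2]
E
python3 - <<'E'
from h import *
s=ctrl.read_state(); print(s)
for n in ['scene','top','wrist']: snap(n,n+'0.png')
for n in ['top','scene']:
  for t in ['bay','hatch','lid','lid_bar','pack','pack_grip','pack_cap','media_bottle','beaker','spare_cap','stay_knee','lid_hinge']:
    print(n,t,[(np.round(d['location'],3).tolist(),round(d['confidence'],2),np.round(proj(n,d['location'])).tolist()) for d in ctrl.look_for(t,n)])
print(ctrl.read_state()['time_s'])
E
```

```text
pics
{'time_s': 0.0, 'joints': array([ 1.46118527,  0.50184891, -0.42677402,  1.55146142,  0.22079085,
        1.13829197, -0.21027833]), 'dq': array([-1.97027425e-05, -6.87233329e-04,  8.96074357e-05,  6.13561396e-04,
        4.61308051e-04, -1.33007805e-03,  6.24281504e-04]), 'tau': array([ 3.87754835e-04, -5.69518232e+01, -5.81636980e+00, -2.80938452e+01,
        1.04656941e-02,  1.17636798e-02,  2.18670931e-05]), 'tool_pos': array([ 0.23645047, -0.60471789,  0.23025241]), 'eef_rot': array([-9.66931424e-04,  9.82670718e-01,  1.85357233e-01, -1.48319947e-04]), 'ft_force': array([0.24402383, 0.38179087, 0.18889464]), 'wrist_torque': array([ 0.02860373,  0.01592149, -0.03037128]), 'opening': 1.0007604359964504}
top bay [([0.615, 0.048, 0.106], 0.81, [264.0, 167.0])]
top hatch [([0.617, 0.047, 0.112], 0.8, [264.0, 166.0])]
top lid [([0.602, 0.038, 0.114], 0.77, [267.0, 172.0])]
top lid_bar [([0.601, 0.037, 0.115], 0.68, [268.0, 172.0]), ([0.43, -0.316, 0.056], 0.49, [396.0, 242.0])]
top pack [([0.342, -0.12, 0.06], 0.9, [324.0, 273.0]), ([0.425, -0.318, 0.056], 0.73, [397.0, 244.0]), 
[... 1279 characters left out ...]
[387.0, 204.0])]
scene pack_grip [([0.354, -0.13, 0.055], 0.86, [209.0, 226.0]), ([0.46, -0.337, 0.053], 0.67, [169.0, 288.0]), ([0.55, -0.188, 0.056], 0.56, [240.0, 273.0]), ([0.481, 0.272, 0.056], 0.28, [335.0, 182.0])]
scene pack_cap [([0.55, -0.19, 0.057], 0.69, [239.0, 273.0]), ([0.356, -0.138, 0.05], 0.64, [208.0, 228.0]), ([0.461, -0.337, 0.056], 0.62, [170.0, 287.0])]
scene media_bottle [([0.48, 0.272, 0.058], 0.65, [334.0, 181.0])]
scene beaker [([0.663, 0.291, 0.062], 0.97, [387.0, 203.0])]
scene spare_cap [([0.657, -0.31, 0.01], 0.78, [232.0, 340.0])]
scene stay_knee [([0.531, 0.06, 0.127], 0.61, [301.0, 202.0])]
scene lid_hinge [([0.606, 0.035, 0.116], 0.86, [316.0, 222.0])]
1.35
```

View images.

View pics/top0.png

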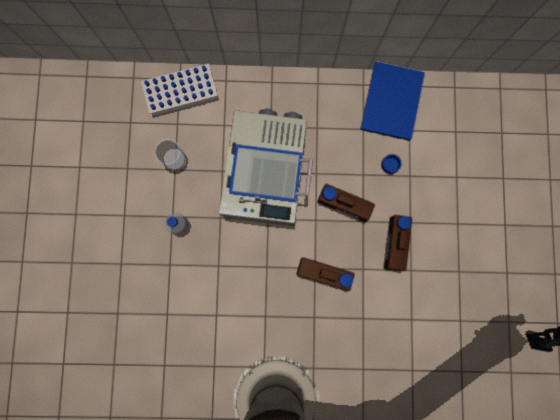

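View pics/scene0.png

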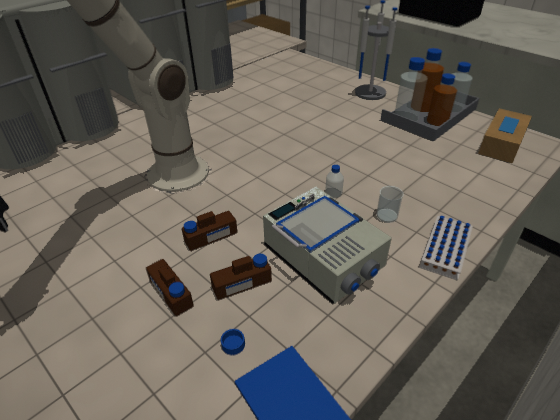

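Run:
```python
import cv2
a=cv2.imread('pics/top0.png')
cv2.imwrite('pics/topc1.png',cv2.resize(a[120:260,180:320],None,fx=4.2,fy=4.2,interpolation=cv2.INTER_CUBIC))
cv2.imwrite('pics/topc2.png',cv2.resize(a[170:300,300:440],None,fx=4.2,fy=4.2,interpolation=cv2.INTER_CUBIC))
```

```text
(no output)
```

View pics/topc1.png

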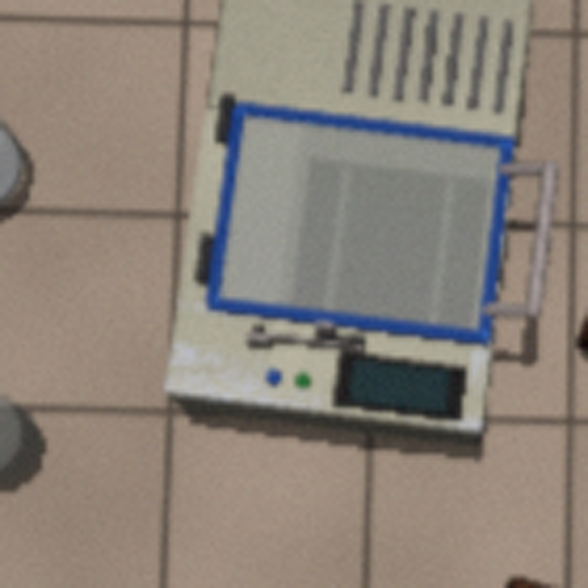

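View pics/topc2.png

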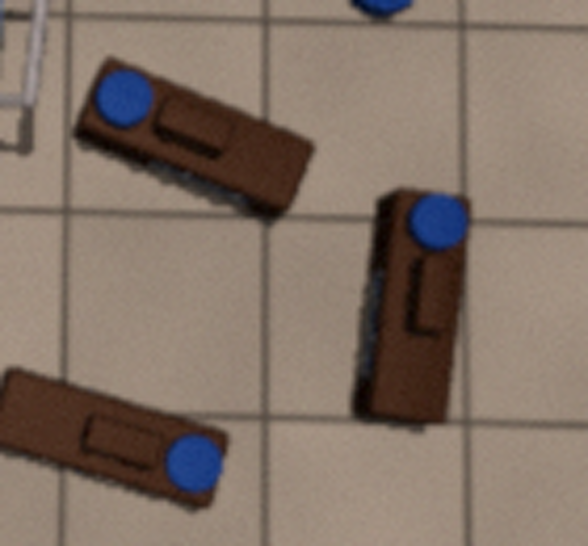

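```bash
cat > fit.py <<'E'
from h import *
from scipy.optimize import least_squares
def fit(obs,x0):
    # obs: list (cam, local xyz mm, uv)
    def T(p,l):
        c,s=np.cos(p[2]),np.sin(p[2]); l=np.asarray(l)/1000
        return np.array([p[0]+c*l[0]-s*l[1],p[1]+s*l[0]+c*l[1],l[2]])
    f=lambda p: np.concatenate([proj(c,T(p,l))-np.array(u) for c,l,u in obs])
    r=least_squares(f,x0,loss='soft_l1'); return r.x,f(r.x).reshape(-1,2),T
E
python3 - <<'E'
from fit import *
c1=lambda u,v:(u/4.2+180-.4,v/4.2+120-.4)
c2=lambda u,v:(u/4.2+300-.4,v/4.2+170-.4)
obs=[('top',(-96,124,108),c1(172,393)),('top',(-96,-74,108),c1(484,432)),
('top',(69.5,-96,133.5),c1(553,166)),('top',(-20.5,-96,133.5),c1(533,314)),
('top',(-42,-72,120),c1(491,340)),('top',(91,-72,120),c1(513,140))]
p,r,T=fit(obs,[0.58,0.02,0]); print('bay',p,np.degrees(p[2]));print(np.round(r,1))
obs=[('top',(54,0,76),c2(440,222)),('top',(-75,-26,56),c2(443,424)),('top',(-75,26,56),c2(368,414)),('top',(75,26,56),c2(398,188)),('top',(75,-26,56),c2(470,198))]
q,r,T=fit(obs,[0.43,-.32,0]); print('pack',q,np.degrees(q[2]));print(np.round(r,1))
a=cv2.imread('pics/scene0.png')
def box(b):
    return [(x,y,z) for x in b[0] for y in b[1] for z in b[2]]
for cam in ['top','scene']:
    a=cv2.imread(f'pics/{cam}0.png'); a=cv2.resize(a,None,fx=3,fy=3,interpolation=cv2.INTER_CUBIC)
    def seg(P,l1,l2,col):
        A=[tuple(np.int32(np.round((proj(cam,T(P,l))+.5)*3-.5))) for l in (l1,l2)]; cv2.line(a,tuple(map(int,A[0])),tuple(map(int,A[1])),col,1)
    def bx(P,X,Y,Z,col):
        v=[(x,y,z) for x in X for y in Y for z in Z]
        for i in range(8):
            for j in range(i): 
                if sum(s!=t for s,t in zip(v[i],v[j]))==1: seg(P,v[i],v[j],col)
    bx(p,(-96,186),(-74,124),(0,108),(0,255,0)); seg(p,(-20.5,-96,133.5),(69.5,-96,133.5),(0,0,255)); bx(p,(-42,91),(-72,110),(112,120),(255,0,255))
    bx(q,(-75,75),(-26,26),(0,56),(0,255,0)); bx(q,(-18,30),(-11,11),(72,88),(0,255,255))
    if cam=='top': b=a[330:930,540:1340]
    else: b=a[520:1120,380:1180]
    cv2.imwrite(f'pics/ov_{cam}.png',b)
E
```

```text
bay [ 0.57322268  0.02734668 -0.09444073] -5.411055114491643
[[-1.2  0.3]
 [-0.   0. ]
 [-0.3  0.5]
 [ 0.6 -0.8]
 [ 0.1  0.8]
 [ 0.6 -1.2]]
pack [ 0.42869306 -0.32531452 -0.13439329] -7.700168488744324
[[-0.2 -0.3]
 [ 0.6  0.9]
 [-0.6  0.2]
 [-0.7 -0.6]
 [ 1.   0. ]]
```

View pics/ov_top.png

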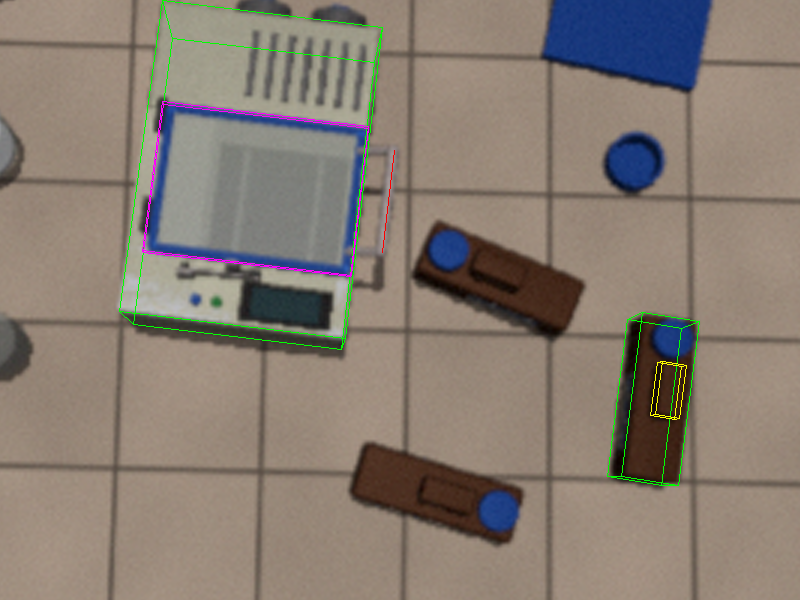

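View pics/ov_scene.png

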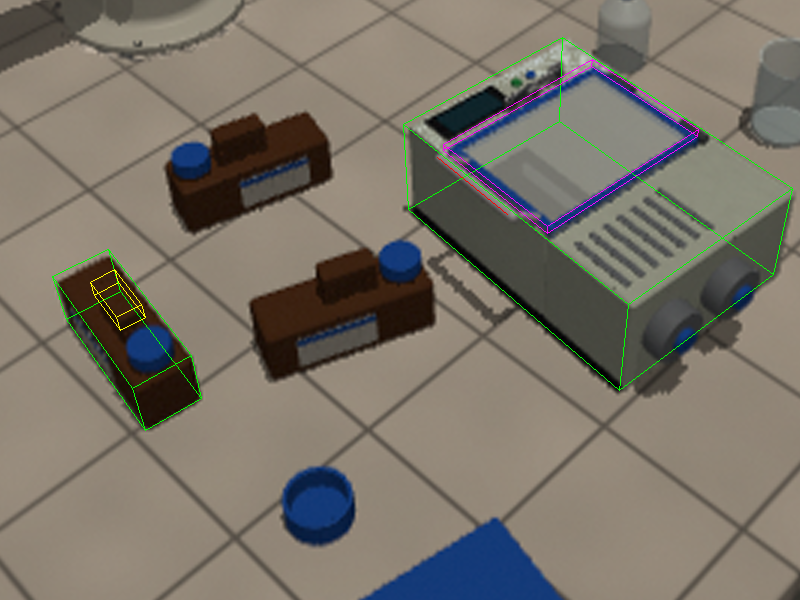

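```bash
cat >> h.py <<'E'
BAY=np.array([0.57322268,0.02734668,-0.09444073]); PACK=np.array([0.42869306,-0.32531452,-0.13439329])
def T(p,l):
    c,s=np.cos(p[2]),np.sin(p[2]); l=np.asarray(l)/1000
    return np.array([p[0]+c*l[0]-s*l[1],p[1]+s*l[0]+c*l[1],l[2]])
def Rt(yaw,pitch=0.0,roll=0.0):
    """tool rot: x along yaw dir, z down; pitch>0 tool z leans to +x(frame) (bottle plain end down); roll>0: tool z leans to +y"""
    return Rn.from_euler('z',yaw)*Rn.from_euler('x',roll)*Rn.from_euler('y',-pitch)*Rn.from_euler('x',np.pi)
def rel(pos,R,s=None):
    s=s or ctrl.read_state(); R0=R_of(s['eef_rot']); 
    return np.round(R0.inv().apply(np.asarray(pos)-s['tool_pos']),4),np.round((R0.inv()*R).as_rotvec(),4)
def st():
    s=ctrl.read_state(); print('t',round(s['time_s'],2),'pos',np.round(s['tool_pos'],4),'rot',np.round(R_of(s['eef_rot']).as_matrix()[:,[0,2]].T,3).tolist(),'F',np.round(s['ft_force'],1),'M',np.round(s['wrist_torque'],2),'op',round(s['opening'],3)); return s
E
python3 - <<'E'
from h import *
s=st(); c=ctrl.camera_model('wrist'); R=np.array(c['R']);t=np.array(c['t']); o=-R.T@t
R0=R_of(s['eef_rot']); print('cam in tool',R0.inv().apply(o-s['tool_pos']), R0.inv().apply(R.T[:,2]),R0.inv().apply(R.T[:,0]),c['mtx'][0])
b=T(BAY,(24.5,-96,133.5)); print(b)
tgt=b+[0,0,.17]; print(rel(tgt,Rt(BAY[2])))
E
```

```text
t 1.35 pos [ 0.2368 -0.6053  0.2313] rot [[0.931, 0.364, 0.0], [0.0, -0.0, -1.0]] F [-0.7 -0.3 -0.7] M [-0.05  0.02 -0.  ] op 0.998
cam in tool [ 8.00746069e-02 -3.07233256e-05 -1.42513177e-01] [-0.30904228  0.00102766  0.95104774] [ 1.72604646e-04  9.99999460e-01 -1.02446599e-03] [378.59255278   0.         278.84123322]
[ 0.58856066 -0.07053588  0.1335    ]
(array([ 0.5224, -0.3699, -0.0722]), array([ 0.    , -0.    ,  0.4673]))
```

View pics/wrist0.png

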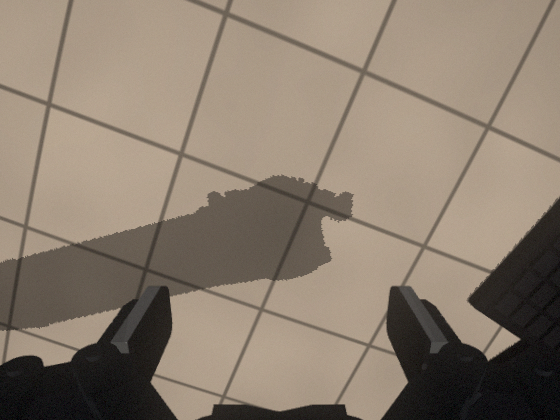

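Call:
apply_moves(
  steps=[
    [0.26,-0.185,-0.07,0,0,0.23,0.3],
    [0.26,-0.185,-0.07,0,0,0.23,0.3],
    [0.52,-0.37,-0.072,0,0,0.467,0.3],
    [0.52,-0.37,-0.072,0,0,0.467,0.3],
    [0.52,-0.37,-0.072,0,0,0.467,0.3],
    [0.52,-0.37,-0.072,0,0,0.467,0.3],
    [0.52,-0.37,-0.072,0,0,0.467,0.3],
    [0.52,-0.37,-0.072,0,0,0.467,0.3],
  ],
)

```text
time_s: 2.02
tool_pos: [0.4184, -0.3272, 0.2739]
eef_rot: [0.0, 0.999, -0.047, 0.0]
ft_force: [0.3, -0.3, -0.3]
opening: 0.302
```

Run:
```python
from h import *
st(); b=T(BAY,(24.5,-96,133.5)); print(rel(b+[0,0,.17],Rt(BAY[2])))
```

```text
t 2.02 pos [ 0.4184 -0.3272  0.2739] rot [[0.996, -0.094, 0.0], [0.0, -0.001, -1.0]] F [ 0.3 -0.3 -0.3] M [-0.02 -0.09 -0.01] op 0.302
(array([ 0.1452, -0.2715, -0.0297]), array([ 0.0007, -0.0005,  0.0002]))
```

Run:
```python
from h import *
snap('wrist','w1.png')
for t in ['pack','pack_grip','pack_cap']:
    print(t,[(np.round(d['location'],3).tolist(),round(d['confidence'],2),np.round(proj('wrist',d['location'])).tolist()) for d in ctrl.look_for(t,'wrist')])
print([(l,proj('wrist',T(PACK,l)).round()) for l in [(54,0,76),(-18,11,88),(-18,-11,88),(30,11,88),(30,-11,88),(-75,26,56),(75,26,56)]])
st()
c=ctrl.camera_model('wrist'); np.savez('w1.npz',mtx=c['mtx'],k1=c['k1'],R=c['R'],t=c['t'])
```

```text
pack [([0.441, -0.33, 0.058], 0.77, [287.0, 161.0]), ([0.54, -0.194, 0.055], 0.74, [128.0, 66.0]), ([0.355, -0.137, 0.056], 0.58, [110.0, 257.0])]
pack_grip [([0.44, -0.328, 0.057], 0.68, [280.0, 160.0]), ([0.538, -0.187, 0.053], 0.68, [117.0, 66.0]), ([0.348, -0.142, 0.055], 0.59, [112.0, 262.0])]
pack_cap [([0.54, -0.191, 0.059], 0.77, [114.0, 62.0]), ([0.351, -0.138, 0.054], 0.72, [105.0, 258.0]), ([0.443, -0.328, 0.059], 0.67, [277.0, 155.0])]
[((54, 0, 76), array([278., 113.])), ((-18, 11, 88), array([262., 196.])), ((-18, -11, 88), array([286., 197.])), ((30, 11, 88), array([264., 142.])), ((30, -11, 88), array([289., 143.])), ((-75, 26, 56), array([247., 241.])), ((75, 26, 56), array([250.,  87.]))]
t 2.22 pos [ 0.4187 -0.3277  0.2739] rot [[0.996, -0.09, 0.001], [0.001, -0.001, -1.0]] F [-0.8  0.   1.3] M [-0.07  0.04 -0.02] op 0.304
```

View pics/w1.png

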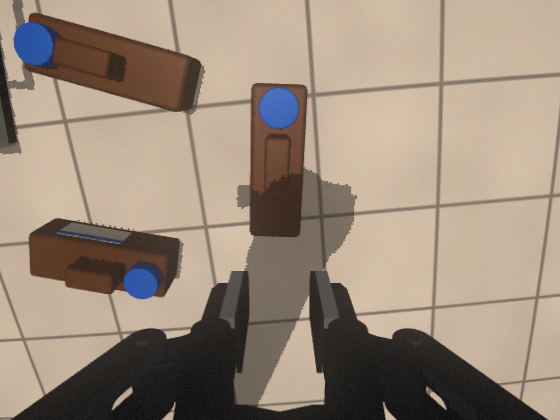

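Call:
apply_moves(
  steps=[
    [0.145,-0.27,-0.03,0,0,0,0.3],
    [0.145,-0.27,-0.03,0,0,0,0.3],
    [0.145,-0.27,-0.03,0,0,0,0.3],
    [0.145,-0.27,-0.03,0,0,0,0.3],
    [0.145,-0.27,-0.03,0,0,0,0.3],
    [0.145,-0.27,-0.03,0,0,0,0.3],
    [0.145,-0.27,-0.03,0,0,0,0.3],
    [0.145,-0.27,-0.03,0,0,0,0.3],
  ],
)

```text
time_s: 2.88
tool_pos: [0.5898, -0.0692, 0.3039]
eef_rot: [-0.002, 0.999, -0.045, 0.001]
ft_force: [-0.2, 0.2, 0.8]
opening: 0.303
```

Run:
```python
from h import *
st()
c=ctrl.camera_model('wrist'); np.savez('w2.npz',mtx=c['mtx'],k1=c['k1'],R=c['R'],t=c['t'])
snap('wrist','w2.png')
print([(l,proj('wrist',T(BAY,l)).round()) for l in [(69.5,-96,133.5),(-20.5,-96,133.5),(-42,-72,120),(91,-72,120),(-96,-74,108)]])
```

```text
t 2.88 pos [ 0.5898 -0.0692  0.3039] rot [[0.996, -0.091, 0.002], [0.002, 0.003, -1.0]] F [-0.2  0.2  0.8] M [ 0.06 -0.01 -0.05] op 0.303
[((69.5, -96, 133.5), array([284., 140.])), ((-20.5, -96, 133.5), array([283., 243.])), ((-42, -72, 120), array([257., 258.])), ((91, -72, 120), array([255., 112.])), ((-96, -74, 108), array([260., 302.]))]
```

View pics/w2.png

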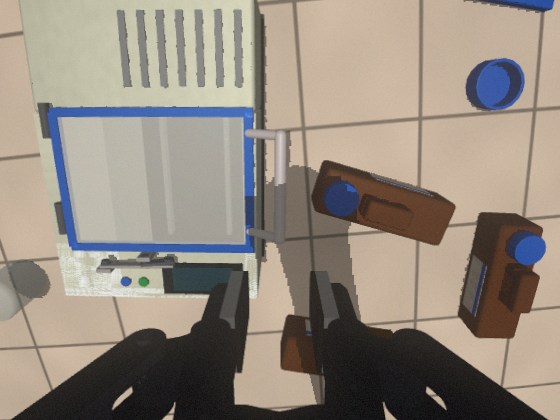

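```bash
cat >> h.py <<'E'
def projc(c,X):
    p=c['R']@np.asarray(X)+c['t']; s=p[:2]/p[2]; s=s*(1+c['k1']*(s@s)); m=c['mtx']
    return np.array([m[0,0]*s[0]+m[0,2],m[1,1]*s[1]+m[1,2]])
def cam(n):
    if n in('top','scene'):
        c=ctrl.camera_model(n); return {k:np.array(c[k]) for k in('mtx','k1','R','t')}
    return dict(np.load(n+'.npz'))
def fit2(obs,x0):
    from scipy.optimize import least_squares
    C={o[0]:cam(o[0]) for o in obs}; w={k:(2.5 if k in('top','scene') else 1) for k in C}
    f=lambda p: np.concatenate([(projc(C[c],T(p,l))-np.array(u))*w[c] for c,l,u in obs])
    r=least_squares(f,x0,loss='soft_l1'); return r.x,f(r.x).reshape(-1,2)
E
python3 - <<'E'
from h import *
c1=lambda u,v:(u/4.2+180-.4,v/4.2+120-.4)
c2=lambda u,v:(u/4.2+300-.4,v/4.2+170-.4)
a=cv2.imread('pics/w2.png'); cv2.imwrite('pics/w2c.png',cv2.resize(a[90:310,40:300],None,fx=3,fy=2.7,interpolation=cv2.INTER_CUBIC))
obs=[('w2',(67,-96,138),(281,133)),('w2',(-18,-96,138),(280,241)),('w2',(24.5,-96,138),(281,187)),('w2',(91,-72,120),(254.5,107)),('w2',(-42,-72,120),(253,251)),('w2',(91,110,120),(49,109)),('w2',(-42,110,120),(73,251)),('w2',(-96,-74,108),(258,297)),('w2',(-96,124,108),(65,296)),
('top',(-96,124,108),c1(172,393)),('top',(-96,-74,108),c1(484,432)),
('top',(-42,-72,120),c1(491,340)),('top',(91,-72,120),c1(513,140))]
p,r=fit2(obs,BAY); print(p,np.degrees(p[2]));print(np.round(r,1).tolist())
obs=[('w1',(54,0,76),(279,108)),('w1',(-75,26,56),(250,235)),('w1',(-75,-26,56),(300,236)),('w1',(75,26,56),(252,84)),('w1',(75,-26,56),(306,86)),('w1',(30,0,88),(278,136)),
('w2',(54,0,76),(527,249)),
('top',(54,0,76),c2(440,222)),('top',(-75,-26,56),c2(443,424)),('top',(-75,26,56),c2(368,414)),('top',(75,26,56),c2(398,188)),('top',(75,-26,56),c2(470,198))]
q,r=fit2(obs,PACK); print(q,np.degrees(q[2]));print(np.round(r,1).tolist())
E
```

```text
[ 0.57698062  0.02726897 -0.09484705] -5.434335513864729
[[0.3, 5.9], [0.7, -3.5], [0.0, 3.1], [-1.9, 0.3], [1.9, 3.3], [-9.2, -0.4], [-8.2, 1.6], [0.5, 1.4], [2.0, 0.0], [-2.8, -2.9], [0.0, -3.5], [0.4, -1.4], [1.8, -6.5]]
[ 0.43151547 -0.32676037 -0.12350125] -7.076100439998839
[[-0.6, 1.5], [-1.2, 3.5], [-0.4, 4.1], [-1.5, -0.2], [1.8, -0.1], [-0.5, 2.9], [3.5, 2.4], [0.3, -3.5], [3.7, -0.6], [0.6, -1.8], [-1.1, -3.9], [3.1, -2.8]]
```

View pics/w2c.png

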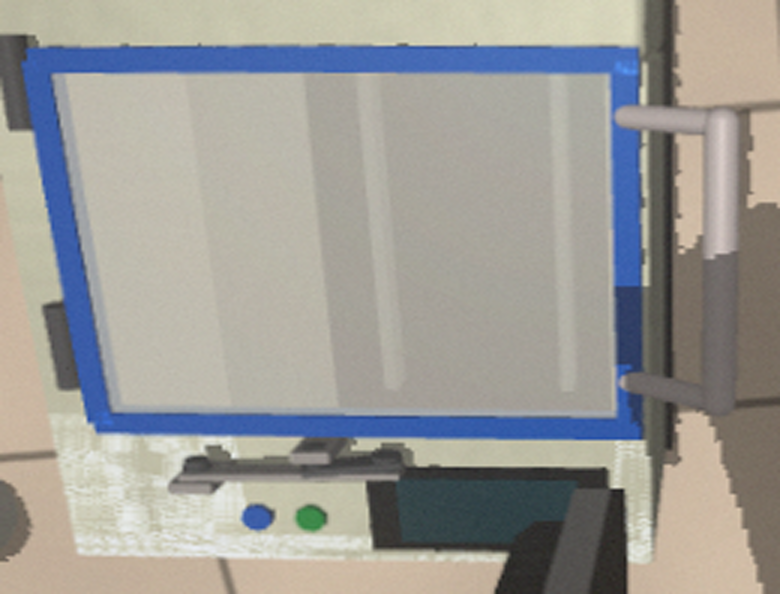

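```bash
cat >> h.py <<'E'
BAY=np.array([0.5780,0.0273,-0.0948]); PACK=np.array([0.4320,-0.3270,-0.1235])
def barw(phi):
    a=np.arctan2(21.5,206)+phi; r=207.1
    return T(BAY,(24.5,110-r*np.cos(a),112+r*np.sin(a)))
E
python3 - <<'E'
from h import *
s=st(); R=Rt(BAY[2],0,.45); z=R.apply([0,0,1]); print('z',z)
b=barw(0);print(b)
print(rel(b-z*0.05,R))
print(rel(b+z*0.014,R))
E
```

```text
t 2.93 pos [ 0.5904 -0.0677  0.304 ] rot [[0.996, -0.088, 0.002], [0.003, 0.004, -1.0]] F [ 1.9  2.3 -0.2] M [ 0.14 -0.11  0.03] op 0.304
z [ 0.041173    0.43301247 -0.9004471 ]
[ 0.5933046  -0.07056933  0.13349804]
(array([0.0027, 0.0249, 0.1254]), array([ 0.4458, -0.0009,  0.0072]))
(array([ 0.0028, -0.0027,  0.1831]), array([ 0.4458, -0.0009,  0.0072]))
```

Call:
apply_moves(
  steps=[
    [0.003,0.025,0.12,0.45,0,0.005,0.2],
    [0.003,0.025,0.12,0.45,0,0.005,0.2],
    [0.003,0.025,0.12,0.45,0,0.005,0.2],
    [0.003,0.025,0.12,0.45,0,0.005,0.2],
    [0.003,0.025,0.12,0.45,0,0.005,0.2],
    [0.003,0.025,0.12,0.45,0,0.005,0.2],
  ],
)

```text
time_s: 3.43
tool_pos: [0.5871, -0.1029, 0.1816]
eef_rot: [-0.223, 0.973, -0.052, 0.01]
ft_force: [0.6, 1.6, -0.4]
opening: 0.196
```

Run:
```python
from h import *
s=st(); R=Rt(BAY[2],0,.45); z=R.apply([0,0,1])
c=ctrl.camera_model('wrist'); np.savez('w3.npz',mtx=c['mtx'],k1=c['k1'],R=c['R'],t=c['t'])
snap('wrist','w3.png')
print([proj('wrist',T(BAY,l)).round() for l in [(69.5,-96,133.5),(24.5,-96,133.5),(-20.5,-96,133.5),(-42,-72,120),(91,-72,120)]])
b=barw(0)
print(rel(b+z*0.014,R,s))
```

```text
t 3.43 pos [ 0.5871 -0.1029  0.1816] rot [[0.994, -0.106, -0.004], [0.042, 0.433, -0.9]] F [ 0.6  1.6 -0.4] M [-0.41  0.04 -0.04] op 0.196
[array([269., 158.]), array([270., 237.]), array([271., 306.]), array([249., 316.]), array([242., 114.])]
(array([ 0.0029, -0.0086,  0.0715]), array([-0.0002, -0.0012, -0.0116]))
```

View pics/w3.png

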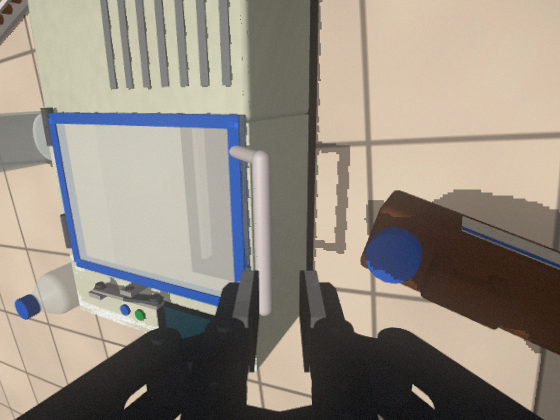

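Call:
apply_moves(
  steps=[
    [0.003,-0.011,0.03,0,0,0,0.2],
    [0.003,-0.011,0.03,0,0,0,0.2],
  ],
)

```text
time_s: 3.65
tool_pos: [0.5932, -0.0703, 0.1617]
eef_rot: [-0.223, 0.974, -0.045, 0.01]
ft_force: [-0.9, 1.3, -0.8]
opening: 0.203
```

Run:
```python
from h import *
s=st(); R=Rt(BAY[2],0,.45); z=R.apply([0,0,1])
c=ctrl.camera_model('wrist'); np.savez('w3.npz',mtx=c['mtx'],k1=c['k1'],R=c['R'],t=c['t'])
im=snap('wrist','w4.png')
print([proj('wrist',T(BAY,l)).round() for l in [(69.5,-96,133.5),(24.5,-96,133.5),(-20.5,-96,133.5),(-42,-72,120),(91,-72,120)]])
R0=R_of(s['eef_rot'])
print('bar depth pt',[proj('wrist',s['tool_pos']+R0.apply([0.0,y,d])).round() for d in (-.014,.0,.036) for y in (-.005,.005)])
b=barw(0)
print(rel(b+z*0.014,R,s))
```

```text
t 3.65 pos [ 0.5932 -0.0703  0.1617] rot [[0.996, -0.092, -0.0], [0.04, 0.434, -0.9]] F [-0.9  1.3 -0.8] M [-0.4   0.1   0.08] op 0.203
[array([306., 174.]), array([303., 264.]), array([301., 341.]), array([272., 348.]), array([272., 122.])]
bar depth pt [array([265., 308.]), array([290., 308.]), array([266., 290.]), array([289., 290.]), array([268., 256.]), array([287., 256.])]
(array([0.0002, 0.0126, 0.0392]), array([-0.0007,  0.0015,  0.0027]))
```

View pics/w4.png

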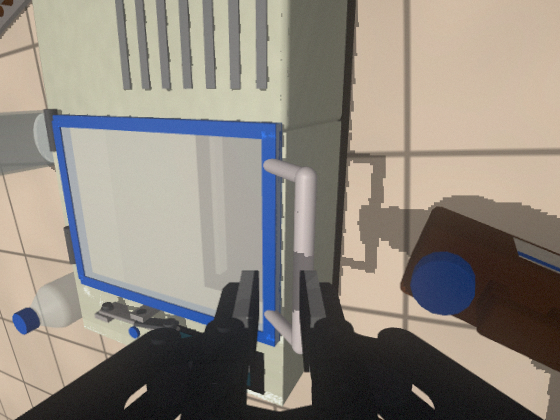

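Call:
apply_moves(
  steps=[
    [0,0.0125,0.0,0,0,0,0.2],
    [0,0.0125,0.0,0,0,0,0.2],
    [0,0.0125,0.02,0,0,0,0.2],
    [0,0.0125,0.02,0,0,0,0.2],
    [0,0.0125,0.02,0,0,0,0.2],
  ],
)

```text
time_s: 4.12
tool_pos: [0.5926, -0.0793, 0.1378]
eef_rot: [-0.223, 0.974, -0.048, 0.01]
ft_force: [0.6, -0.7, -0.1]
opening: 0.202
```

Run:
```python
from h import *
s=st(); R=Rt(BAY[2],0,.45); z=R.apply([0,0,1])
im=snap('wrist','w5.png')
print([proj('wrist',T(BAY,l)).round() for l in [(69.5,-96,133.5),(24.5,-96,133.5),(-20.5,-96,133.5)]])
b=barw(0)
print(rel(b+z*0.014,R,s))
```

```text
t 4.12 pos [ 0.5926 -0.0793  0.1378] rot [[0.995, -0.098, -0.002], [0.041, 0.433, -0.901]] F [ 0.6 -0.7 -0.1] M [-0.46  0.03  0.02] op 0.202
[array([264., 185.]), array([265., 283.]), array([267., 366.])]
(array([-0.0001, -0.006 ,  0.0217]), array([ 0.0004, -0.0001, -0.0042]))
```

View pics/w5.png

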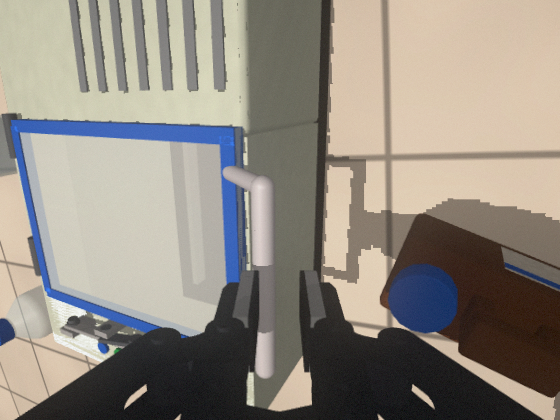

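Call:
apply_moves(
  steps=[
    [0,0,0,0,0,0,0.2],
    [0,0,0,0,0,0,0.2],
    [0,0,0,0,0,0,0.2],
  ],
)

```text
time_s: 4.42
tool_pos: [0.5934, -0.0796, 0.1383]
eef_rot: [-0.223, 0.974, -0.049, 0.011]
ft_force: [-0.3, 0.5, -0.3]
opening: 0.205
```

Run:
```python
from h import *
s=st(); R=Rt(BAY[2],0,.45); z=R.apply([0,0,1])
im=snap('wrist','w6.png')
print([proj('wrist',T(BAY,l)).round() for l in [(69.5,-96,133.5),(24.5,-96,133.5),(-20.5,-96,133.5)]])
b=barw(0)
print(rel(b+z*0.014,R,s))
for i in range(3): ctrl.grab_frame('top');st()
```

```text
t 4.42 pos [ 0.5934 -0.0796  0.1383] rot [[0.995, -0.099, -0.0], [0.043, 0.432, -0.901]] F [-0.3  0.5 -0.3] M [-0.41  0.06  0.06] op 0.205
[array([264., 185.]), array([266., 284.]), array([267., 367.])]
(array([-0.001 , -0.006 ,  0.0222]), array([ 0.0005, -0.002 , -0.0044]))
t 4.52 pos [ 0.5931 -0.0794  0.138 ] rot [[0.995, -0.099, -0.001], [0.043, 0.433, -0.901]] F [-0.1  0.1  0.4] M [-0.42  0.05 -0.02] op 0.199
t 4.57 pos [ 0.5931 -0.0793  0.1379] rot [[0.995, -0.099, -0.001], [0.042, 0.433, -0.901]] F [ 0.5 -0.5  0.2] M [-0.47  0.04  0.01] op 0.199
t 4.62 pos [ 0.593  -0.0792  0.1379] rot [[0.995, -0.099, -0.001], [0.042, 0.433, -0.9]] F [ 0.  -0.1 -0.4] M [-0.45  0.01  0.04] op 0.2
```

View pics/w6.png

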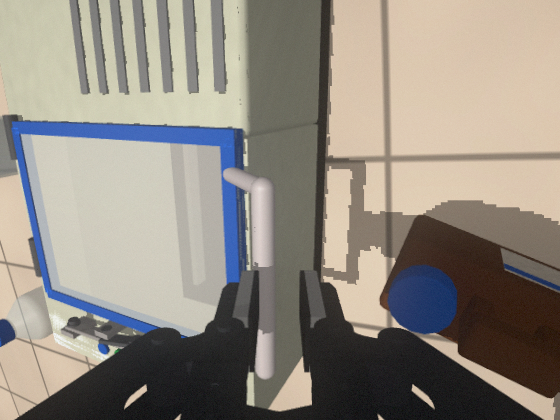

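Call:
apply_moves(
  steps=[
    [0,-0.006,0.0,0,0,0,0.2],
    [0,-0.006,0.0,0,0,0,0.2],
    [0,-0.006,0.01,0,0,0,0.2],
    [0,-0.006,0.022,0,0,0,0.2],
    [0,-0.006,0.022,0,0,0,0.2],
    [0,-0.006,0.022,0,0,0,0.0],
    [0,-0.006,0.022,0,0,0,0.0],
    [0,-0.006,0.022,0,0,0,0.0],
  ],
)

```text
time_s: 5.28
tool_pos: [0.593, -0.0626, 0.1199]
eef_rot: [-0.224, 0.973, -0.048, 0.009]
ft_force: [-2.2, 4.7, -3.7]
opening: 0.093
```

Run:
```python
from h import *
im=snap('wrist','w7.png'); s=st()
for i in (1,):
  for phi,roll in [(.2,.4),(.4,.35),(.6,.3),(.8,.25),(1.0,.15),(1.2,.05),(1.39,0)]:
    R=Rt(BAY[2],0,roll); z=R.apply([0,0,1]); print(phi,rel(barw(phi)+z*.014,R,s))
```

```text
t 5.33 pos [ 0.5931 -0.0625  0.12  ] rot [[0.995, -0.097, -0.004], [0.039, 0.435, -0.9]] F [-2.7  5.  -2.5] M [0.08 0.65 0.28] op 0.092
0.2 (array([ 0.0008, -0.0232, -0.0344]), array([-0.0516,  0.0027, -0.0036]))
0.4 (array([ 0.0007, -0.0537, -0.0616]), array([-0.1016,  0.0028, -0.0035]))
0.6 (array([ 0.0005, -0.089 , -0.082 ]), array([-0.1516,  0.0029, -0.0034]))
0.8 (array([ 0.0003, -0.1276, -0.095 ]), array([-0.2016,  0.0029, -0.0034]))
1.0 (array([ 1.000e-04, -1.674e-01, -1.001e-01]), array([-0.3016,  0.0031, -0.0032]))
1.2 (array([ 0.    , -0.2072, -0.0971]), array([-0.4016,  0.0033, -0.0031]))
1.39 (array([-1.000e-04, -2.444e-01, -8.650e-02]), array([-0.4516,  0.0034, -0.003 ]))
```

View pics/w7.png

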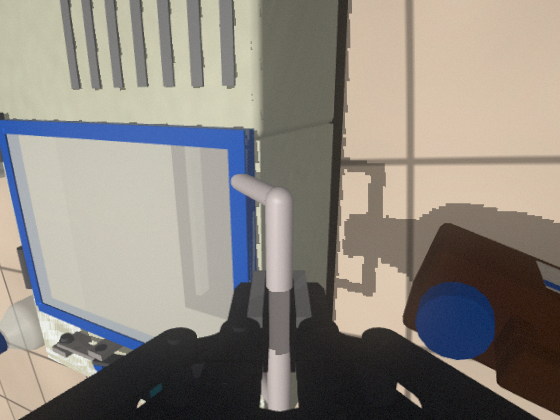

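Run:
```python
from h import *
s=st()
for phi in np.arange(.06,.6,.06):
    roll=.45-.3*phi
    R=Rt(BAY[2],0,roll); z=R.apply([0,0,1]); a,b=rel(barw(phi)+z*.014,R,s); print(round(phi,2),a.round(3),b.round(3))
```

```text
t 5.33 pos [ 0.5931 -0.0625  0.12  ] rot [[0.995, -0.097, -0.004], [0.039, 0.435, -0.9]] F [-2.7  5.  -2.5] M [0.08 0.65 0.28] op 0.092
0.06 [ 0.001 -0.005 -0.012] [-0.02   0.003 -0.004]
0.12 [ 0.001 -0.012 -0.022] [-0.038  0.003 -0.004]
0.18 [ 0.001 -0.02  -0.031] [-0.056  0.003 -0.004]
0.24 [ 0.001 -0.029 -0.04 ] [-0.074  0.003 -0.004]
0.3 [ 0.001 -0.038 -0.049] [-0.092  0.003 -0.004]
0.36 [ 0.001 -0.047 -0.057] [-0.11   0.003 -0.004]
0.42 [ 0.001 -0.057 -0.064] [-0.128  0.003 -0.004]
0.48 [ 0.001 -0.067 -0.071] [-0.146  0.003 -0.003]
0.54 [ 0.    -0.078 -0.077] [-0.164  0.003 -0.003]
0.6 [ 0.    -0.089 -0.082] [-0.182  0.003 -0.003]
```

Call:
apply_moves(
  steps=[
    [0,-0.005,-0.012,-0.02,0,0,0],
    [0,-0.012,-0.022,-0.038,0,0,0],
    [0,-0.02,-0.031,-0.056,0,0,0],
    [0,-0.029,-0.04,-0.074,0,0,0],
    [0,-0.038,-0.049,-0.092,0,0,0],
    [0,-0.047,-0.057,-0.11,0,0,0],
    [0,-0.057,-0.064,-0.128,0,0,0],
    [0,-0.067,-0.071,-0.146,0,0,0],
  ],
)

```text
time_s: 6.0
tool_pos: [0.5961, -0.0315, 0.2132]
eef_rot: [-0.152, 0.987, -0.048, 0.005]
ft_force: [0.4, 8.5, -8.2]
opening: 0.091
```

Run:
```python
from h import *
s=st()
# estimate phi from grasp
z=R_of(s['eef_rot']).apply([0,0,1]); g=s['tool_pos']-z*.014; h=T(BAY,(24.5,110,112)); d=g-h; print('r',np.linalg.norm(d[1:]),'phi',np.arctan2(d[2],-(d[1]))-np.arctan2(21.5,206))
for phi in (.48,.6,.7,.8,.9,1.0,1.1,1.2,1.3):
    roll=.45-.3*phi
    R=Rt(BAY[2],0,roll); z=R.apply([0,0,1]); a,b=rel(barw(phi)+z*.014,R,s); print(round(phi,2),a.round(3),b.round(3))
```

```text
t 6.0 pos [ 0.5961 -0.0315  0.2132] rot [[0.995, -0.096, -0.004], [0.025, 0.3, -0.954]] F [ 0.4  8.5 -8.2] M [ 0.39 -0.18 -0.14] op 0.091
r 0.20517936155359165 phi 0.488301892148288
0.48 [ 0.001  0.002 -0.   ] [ 0.     0.003 -0.002]
0.6 [ 0.001 -0.018 -0.015] [-0.036  0.003 -0.002]
0.7 [ 0.001 -0.036 -0.025] [-0.066  0.003 -0.002]
0.8 [ 0.001 -0.054 -0.033] [-0.096  0.003 -0.002]
0.9 [ 0.001 -0.074 -0.039] [-0.126  0.003 -0.002]
1.0 [ 0.001 -0.093 -0.044] [-0.156  0.003 -0.002]
1.1 [ 0.    -0.114 -0.046] [-0.186  0.003 -0.002]
1.2 [ 0.    -0.134 -0.046] [-0.216  0.003 -0.002]
1.3 [ 0.    -0.154 -0.045] [-0.246  0.004 -0.002]
```

Rising well, low forces.

Call:
apply_moves(
  steps=[
    [0,-0.018,-0.015,-0.036,0,0,0],
    [0,-0.036,-0.025,-0.066,0,0,0],
    [0,-0.054,-0.033,-0.096,0,0,0],
    [0,-0.074,-0.039,-0.126,0,0,0],
    [0,-0.093,-0.044,-0.156,0,0,0],
    [0,-0.114,-0.046,-0.186,0,0,0],
    [0,-0.134,-0.046,-0.216,0,0,0],
    [0,-0.134,-0.046,-0.216,0,0,0],
  ],
)

```text
time_s: 6.67
tool_pos: [0.608, 0.0853, 0.3003]
eef_rot: [-0.044, 0.998, -0.046, 0.002]
ft_force: [-6.9, -0.5, 4.1]
opening: 0.083
```

Run:
```python
from h import *
s=st()
z=R_of(s['eef_rot']).apply([0,0,1]); g=s['tool_pos']-z*.014; h=T(BAY,(24.5,110,112)); d=Rn.from_euler('z',-BAY[2]).apply(g-h); print('d',d,'r',np.linalg.norm(d[1:]),'phi',np.arctan2(d[2],-(d[1]))-np.arctan2(21.5,206))
for phi in (1.2,1.25,1.3,1.35,1.397,1.42,1.44):
    roll=.45-.3*phi
    R=Rt(BAY[2],0,roll); z=R.apply([0,0,1]); a,b=rel(barw(phi)+z*.014,R,s); print(round(phi,2),a.round(4),b.round(3))
```

```text
t 6.67 pos [0.608  0.0853 0.3003] rot [[0.996, -0.091, 0.001], [0.009, 0.088, -0.996]] F [-6.9 -0.5  4.1] M [-0.49  1.45 -0.  ] op 0.083
d [-1.49805036e-04 -5.06450687e-02  2.02271901e-01] r 0.20851581431465613 phi 1.2214665471572033
1.2 [0.0001 0.0041 0.0021] [ 0.001 -0.     0.004]
1.25 [ 0.0002 -0.0059  0.0006] [-0.014 -0.     0.004]
1.3 [ 0.0002 -0.016  -0.0005] [-0.029 -0.     0.004]
1.35 [ 0.0002 -0.0261 -0.0011] [-0.044 -0.     0.004]
1.4 [ 0.0003 -0.0356 -0.0011] [-0.058 -0.     0.004]
1.42 [ 0.0003 -0.0403 -0.001 ] [-0.065 -0.     0.004]
1.44 [ 0.0003 -0.0443 -0.0008] [-0.071 -0.     0.004]
```

Call:
apply_moves(
  steps=[
    [0,-0.01,-0.001,-0.015,0,0,0],
    [0,-0.02,-0.002,-0.03,0,0,0],
    [0,-0.03,-0.002,-0.045,0,0,0],
    [0,-0.037,-0.002,-0.055,0,0,0],
    [0,-0.041,-0.002,-0.06,0,0,0],
    [0,-0.044,-0.002,-0.06,0,0,0],
    [0,-0.044,-0.002,-0.06,0,0,0],
    [0,-0.044,-0.002,-0.06,0,0,0],
  ],
)

```text
time_s: 7.33
tool_pos: [0.6119, 0.1221, 0.3056]
eef_rot: [-0.013, 0.999, -0.049, -0.0]
ft_force: [-9.8, -2.2, 9.7]
opening: 0.091
```

Run:
```python
from h import *
s=st()
z=R_of(s['eef_rot']).apply([0,0,1]); g=s['tool_pos']-z*.014; h=T(BAY,(24.5,110,112)); d=Rn.from_euler('z',-BAY[2]).apply(g-h); print('d',d,'r',np.linalg.norm(d[1:]),'phi',np.arctan2(d[2],-(d[1]))-np.arctan2(21.5,206))
a=snap('scene','s1.png'); b=snap('wrist','w8.png')
cv2.imwrite('pics/s1c.png',cv2.resize(a[80:300,220:440,::-1],None,fx=2.7,fy=2.7,interpolation=cv2.INTER_CUBIC))
```

```text
t 7.33 pos [0.6119 0.1221 0.3056] rot [[0.995, -0.098, -0.002], [0.001, 0.026, -1.0]] F [-9.8 -2.2  9.7] M [-0.57  2.01  0.17] op 0.091
d [ 0.00034037 -0.01277051  0.20763872] r 0.20803106826692225 phi 1.4053777552590787
```

View pics/s1c.png

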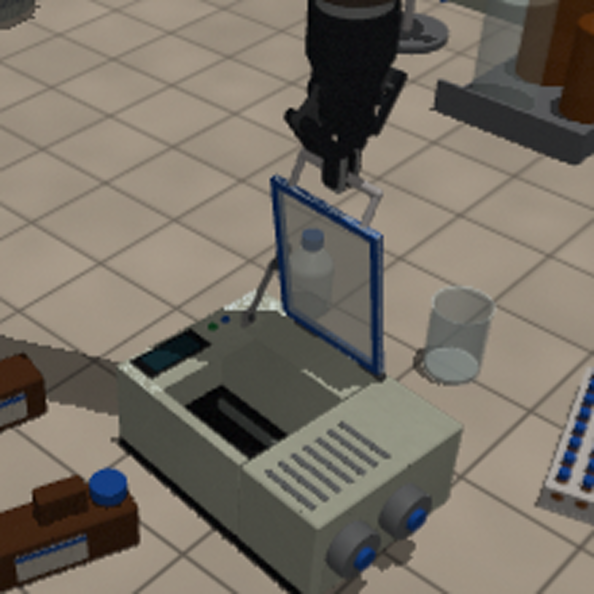

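View pics/w8.png

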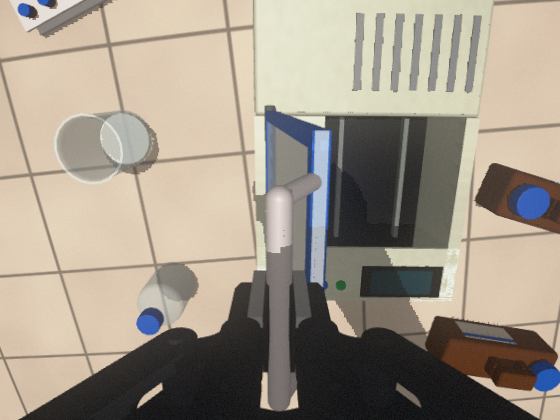

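Call:
apply_moves(
  steps=[
    [0,-0.004,0,0,0,0,0],
    [0,-0.006,0,0,0,0,0],
    [0,-0.006,0,0,0,0,0],
    [0,-0.006,0,0,0,0,0],
  ],
)

```text
time_s: 7.77
tool_pos: [0.6124, 0.1262, 0.3058]
eef_rot: [-0.012, 0.999, -0.05, -0.001]
ft_force: [-11.8, -5.1, 11.9]
opening: 0.086
```

```bash
cat >> h.py <<'E'
def phi():
    s=st(); z=R_of(s['eef_rot']).apply([0,0,1]); g=s['tool_pos']-z*.014; h=T(BAY,(24.5,110,112)); d=Rn.from_euler('z',-BAY[2]).apply(g-h); print('d',d.round(4),'phi',np.arctan2(d[2],-(d[1]))-np.arctan2(21.5,206))
E
python3 -c "
from h import *
phi()"
```

```text
t 7.77 pos [0.6124 0.1262 0.3058] rot [[0.995, -0.1, -0.002], [0.0, 0.024, -1.0]] F [-11.8  -5.1  11.9] M [-1.29  2.37  0.14] op 0.086
d [ 0.0004 -0.0087  0.2078] phi 1.425194108330082
```

Call:
apply_moves(
  steps=[
    [0,0.004,0,0,0,0,0],
    [0,0.01,0,0,0,0,0],
    [0,0.01,0,0,0,0,0],
    [0,0.01,0,0,0,0,0],
  ],
)

```text
time_s: 8.1
tool_pos: [0.6116, 0.1185, 0.3054]
eef_rot: [-0.014, 0.999, -0.049, -0.0]
ft_force: [-8.5, -0.8, 9.3]
opening: 0.092
```

```bash
python3 -c "
from h import *
phi()"
```

```text
t 8.1 pos [0.6116 0.1185 0.3054] rot [[0.995, -0.099, -0.002], [0.001, 0.028, -1.0]] F [-8.5 -0.8  9.3] M [-0.22  1.78  0.11] op 0.092
d [ 0.0003 -0.0164  0.2074] phi 1.3877498406553301
```

Call:
apply_moves(
  steps=[
    [0,0.004,0,0,0,0,0],
    [0,0.008,0,0,0,0,0],
    [0,0.008,0,0,0,0,0],
  ],
)

```text
time_s: 8.35
tool_pos: [0.6109, 0.1124, 0.3049]
eef_rot: [-0.015, 0.999, -0.049, -0.0]
ft_force: [-6.1, 5.6, 4.9]
opening: 0.087
```

```bash
python3 -c "
from h import *
phi()
a=snap('scene','s2.png'); b=snap('wrist','w9.png')
cv2.imwrite('pics/s2c.png',cv2.resize(a[120:220,280:380,::-1],None,fx=6,fy=6,interpolation=cv2.INTER_CUBIC))
"
```

```text
t 8.35 pos [0.6109 0.1124 0.3049] rot [[0.995, -0.097, -0.002], [0.001, 0.031, -1.0]] F [-6.1  5.6  4.9] M [0.94 1.27 0.2 ] op 0.087
d [ 2.000e-04 -2.260e-02  2.068e-01] phi 1.3579385155380463
```

View pics/s2c.png

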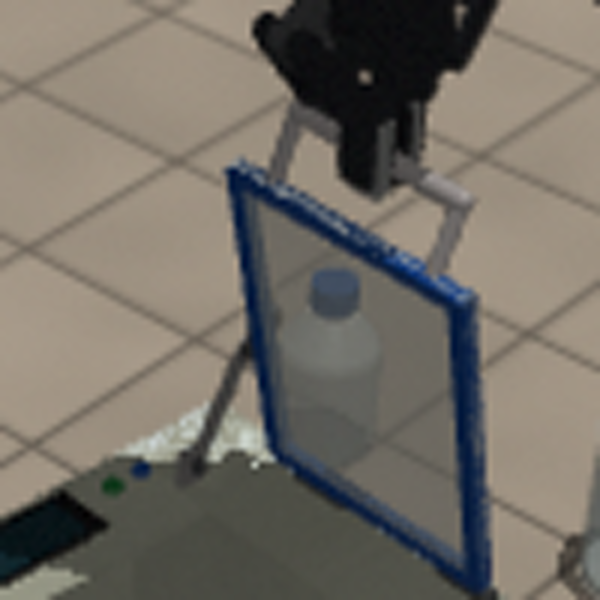

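Call:
apply_moves(
  steps=[
    [0,-0.008,0,0,0,0,0],
    [0,-0.008,0,0,0,0,0],
    [0,-0.008,0,0,0,0,0.35],
    [0,-0.008,0,0,0,0,0.35],
    [0,-0.008,0,0,0,0,0.35],
  ],
)

```text
time_s: 8.87
tool_pos: [0.6134, 0.1176, 0.3038]
eef_rot: [-0.014, 0.999, -0.05, 0.001]
ft_force: [-0.2, -0.5, -0.9]
opening: 0.35
```

```bash
python3 -c "
from h import *
phi()
b=snap('wrist','w10.png')
"
```

```text
t 8.87 pos [0.6134 0.1176 0.3038] rot [[0.995, -0.1, 0.001], [0.003, 0.028, -1.0]] F [-0.2 -0.5 -0.9] M [ 0.   -0.01 -0.02] op 0.35
d [ 0.0022 -0.0171  0.2058] phi 1.3836905992848862
```

View pics/w10.png

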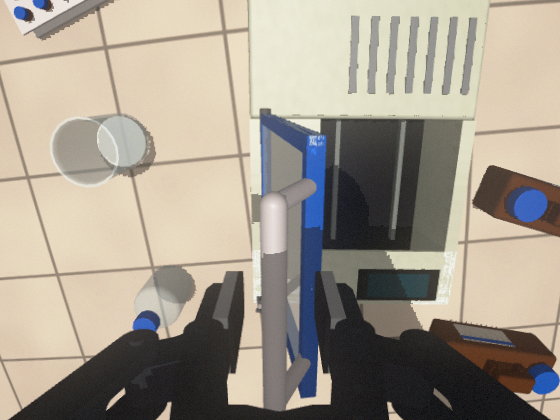

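Run:
```python
from h import *
c=ctrl.camera_model('wrist'); np.savez('w10.npz',mtx=c['mtx'],k1=c['k1'],R=c['R'],t=c['t'])
obs=[('w10',(86,-62,108),(463,119)),('w10',(-38,-62,108),(449,250)),('w10',(-96,-74,108),(449,304)),('w10',(-38,0,108),(382,250))]
for p in [BAY]:
    print([projc(cam('w10'),T(p,o[1])).round().tolist() for o in obs])
s=st(); g=T(PACK,(6,0,80)); R=Rt(PACK[2]); print(g, rel(g+[0,0,.13],R))
```

```text
[[464.0, 119.0], [446.0, 250.0], [449.0, 303.0], [382.0, 250.0]]
t 8.92 pos [0.6133 0.1176 0.3036] rot [[0.995, -0.1, -0.0], [0.003, 0.028, -1.0]] F [-0.4 -0.3  0.4] M [-0.03  0.    0.01] op 0.353
[ 0.4379543  -0.32773912  0.08      ] (array([-0.1299,  0.463 ,  0.0806]), array([-0.0281,  0.0003,  0.0234]))
```

Call:
apply_moves(
  steps=[
    [0,0,-0.04,0,0,0,0.35],
    [0,0,-0.08,0,0,0,0.35],
    [0,0,-0.08,0,0,0,0.35],
  ],
)

```text
time_s: 9.17
tool_pos: [0.616, 0.1168, 0.3917]
eef_rot: [-0.016, 0.999, -0.05, 0.006]
ft_force: [1.0, 0.6, 2.0]
opening: 0.357
```

Run:
```python
from h import *
s=st(); g=T(PACK,(6,0,80)); R=Rt(PACK[2]); print(rel(g+[0,0,.11],R))
a=snap('scene','s3.png')
cv2.imwrite('pics/s3c.png',cv2.resize(a[80:280,220:440,::-1],None,fx=3,fy=3,interpolation=cv2.INTER_CUBIC))
```

```text
t 9.17 pos [0.616  0.1168 0.3917] rot [[0.995, -0.1, 0.011], [0.014, 0.03, -0.999]] F [1.  0.6 2. ] M [ 0.04 -0.06  0.03] op 0.357
(array([-0.1349,  0.4662,  0.1855]), array([-0.0319, -0.0106,  0.0235]))
```

View pics/s3c.png

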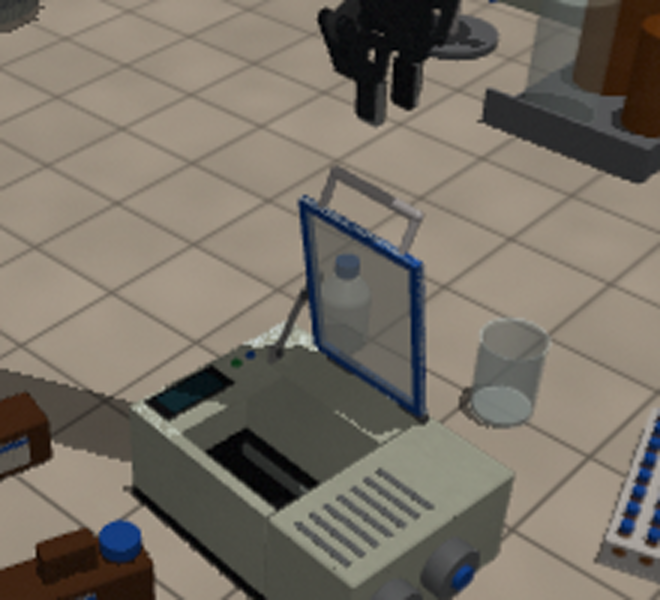

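```bash
cat > plan.py <<'E'
import numpy as np, heapq, sys
def rect(x0,x1,z0,z1,n=4.):
    xs=np.linspace(x0,x1,int((x1-x0)/n)+2); zs=np.linspace(z0,z1,int((z1-z0)/n)+2)
    return np.array([(x,z) for x in (x0,x1) for z in zs]+[(x,z) for x in xs for z in (z0,z1)])
def body(gx,phi):
    # tool rel pitch phi: gripper frame point at grip (gx,80), axis up rotated; phi>0: tool leans more (gripper to -x)
    B=[rect(-75,75,0,56),rect(-18,30,56,88),rect(36,72,56,76)]
    G=[rect(-13,13,-12,56),rect(-43,43,54,150),rect(40,100,100,160)]
    c,s=np.cos(phi),np.sin(phi); r=np.array([[c,-s],[s,c]])
    B+=[ (g@r.T)+[gx,80] for g in G]
    return np.vstack(B)
# obstacles boxes (xmin,xmax,zmin,zmax)
OB=[(-200,-86,-50,108),(-86,-38,104,108.5),(86,186,-50,108),(-200,300,-50,8)]
def clear(P):
    m=1e9
    for a,b,c,d in OB:
        dx=np.maximum(a-P[:,0],P[:,0]-b); dz=np.maximum(c-P[:,1],P[:,1]-d)
        sd=np.where((dx>0)&(dz>0),np.hypot(np.maximum(dx,0),np.maximum(dz,0)),np.maximum(dx,dz)); m=min(m,sd.min())
    return m
def plan(gx,phi,xf,verbose=False):
    P0=body(gx,phi)
    X=np.arange(-20,100.1,4); Z=np.arange(8,260.1,4); A=np.radians(np.arange(0,66,3))
    C=np.zeros((len(X),len(Z),len(A)))
    for k,a in enumerate(A):
        c,s=np.cos(a),np.sin(a); Q=P0@np.array([[c,s],[-s,c]])
        for i,x in enumerate(X):
            for j,z in enumerate(Z): C[i,j,k]=clear(Q+[x,z])
    # widest path from goal, then to z=top
    goal=(int(np.argmin(abs(X-xf))),1,0)
    # bottleneck then length: cost = sum (1/clear)
    D={goal:0};par={};h=[(0,goal)];end=None
    while h:
        d,u=heapq.heappop(h)
        if d>D[u]: continue
        if u[1]==len(Z)-1: end=u;break
        for di in(-1,0,1):
            for dj in(-1,0,1):
                for dk in(-1,0,1):
                    v=(u[0]+di,u[1]+dj,u[2]+dk)
                    if min(v)<0 or v[0]>=len(X) or v[1]>=len(Z) or v[2]>=len(A): continue
                    cl=C[v]
                    if cl<1.5 and v[1]>2: continue
                    if cl<0: continue
                    nd=d+(di*di+dj*dj+dk*dk)**.5*(.15+(8/max(cl,1))**3)
                    if nd<D.get(v,1e18): D[v]=nd;par[v]=u;heapq.heappush(h,(nd,v))
    if end is None: return None
    path=[end]
    while path[-1]!=goal: path.append(par[path[-1]])
    cl=[C[p] for p in path]
    return min(C[p] for p in path if p[1]>3), [(X[p[0]],Z[p[1]],round(float(np.degrees(A[p[2]]))),round(float(C[p]),1)) for p in path]
if __name__=='__main__':
    for gx in(0,6,14,18):
        for ph in (0,-15,-30):
            for xf in (0,):
                r=plan(gx,np.radians(ph),xf); print(gx,ph,xf,None if r is None else (r[0],max(p[2] for p in r[1])),flush=True)
E
time python3 plan.py
```

```text
0 0 0 (np.float64(3.912862838173055), 63)
0 -15 0 (np.float64(3.912862838173055), 63)
0 -30 0 (np.float64(3.912862838173055), 63)
6 0 0 (np.float64(3.912862838173055), 63)
6 -15 0 (np.float64(3.912862838173055), 63)
6 -30 0 (np.float64(3.912862838173055), 63)
14 0 0 (np.float64(3.912862838173055), 63)
14 -15 0 (np.float64(3.912862838173055), 63)
14 -30 0 (np.float64(3.912862838173055), 63)
18 0 0 (np.float64(3.912862838173055), 63)
18 -15 0 (np.float64(3.912862838173055), 63)
18 -30 0 (np.float64(3.912862838173055), 63)
real	2m4.424s
user	2m3.934s
sys	0m0.116s
```

Call:
apply_moves(
  steps=[
    [-0.135,0.466,0.1,0,-0.01,0.024,0.45],
    [-0.135,0.466,0.1,0,-0.01,0.024,0.45],
    [-0.135,0.466,0.1,0,-0.01,0.024,0.45],
    [-0.135,0.466,0.1,0,-0.01,0.024,0.45],
    [-0.135,0.466,0.1,0,-0.01,0.024,0.45],
    [-0.135,0.466,0.1,0,-0.01,0.024,0.45],
    [-0.135,0.466,0.1,0,-0.01,0.024,0.45],
    [-0.135,0.466,0.1,0,-0.01,0.024,0.45],
  ],
)

```text
time_s: 9.88
tool_pos: [0.4899, -0.1872, 0.3064]
eef_rot: [-0.014, 0.998, -0.062, -0.005]
ft_force: [1.1, -0.9, -0.1]
opening: 0.452
```

```bash
sed -i 's/def plan(gx,phi,xf,verbose=False):/def plan(gx,phi,xf,amax=66):/; s/np.arange(0,66,3)/np.arange(0,amax,3)/' plan.py
cat > run.py <<'E'
from plan import *
for am in (31,37,43,49,55,66):
    r=plan(6,np.radians(-10),0,am); print(am,None if r is None else r[0])
    if r and am in(43,49,66): print(r[1])
E
time python3 run.py
```

```text
31 None
37 3.912862838173055
43 3.912862838173055
[(np.float64(72.0), np.float64(260.0), 39, 116.4), (np.float64(72.0), np.float64(256.0), 39, 112.8), (np.float64(72.0), np.float64(252.0), 39, 109.3), (np.float64(72.0), np.float64(248.0), 39, 105.8), (np.float64(72.0), np.float64(244.0), 39, 102.3), (np.float64(72.0), np.float64(240.0), 39, 98.9), (np.float64(72.0), np.float64(236.0), 39, 95.5), (np.float64(72.0), np.float64(232.0), 39, 92.2), (np.float64(72.0), np.float64(228.0), 39, 88.9), (np.float64(72.0), np.float64(224.0), 39, 85.7), (np.float64(72.0), np.float64(220.0), 39, 82.5), (np.float64(72.0), np.float64(216.0), 39, 79.4), (np.float64(72.0), np.float64(212.0), 39, 76.4), (np.float64(72.0), np.float64(208.0), 39, 73.6), (np.float64(72.0), np.float64(204.0), 39, 70.8), (np.float64(72.0), np.float64(200.0), 39, 68.1), (np.float64(72.0), np.float64(196.0), 39, 65.6), (np.float64(72.0), np.float64(192.0), 39, 63.0), (np.float64(72.0), np.float64(188.0), 39, 60.5), (np.float64(72.0), np.float64(184.0), 39, 58.0), (np.float64(72.0), np.float64(180.0), 39, 55.5), (np.float64(72.
[... 8211 characters left out ...]
4(56.0), 24, 5.5), (np.float64(8.0), np.float64(52.0), 21, 3.9), (np.float64(8.0), np.float64(52.0), 18, 5.4), (np.float64(8.0), np.float64(48.0), 15, 5.6), (np.float64(4.0), np.float64(44.0), 12, 5.0), (np.float64(4.0), np.float64(44.0), 9, 7.2), (np.float64(4.0), np.float64(44.0), 6, 7.4), (np.float64(0.0), np.float64(40.0), 3, 8.2), (np.float64(0.0), np.float64(36.0), 0, 11.0), (np.float64(0.0), np.float64(32.0), 0, 11.0), (np.float64(0.0), np.float64(28.0), 0, 11.0), (np.float64(0.0), np.float64(24.0), 0, 11.0), (np.float64(0.0), np.float64(20.0), 0, 11.0), (np.float64(0.0), np.float64(16.0), 0, 8.0), (np.float64(0.0), np.float64(12.0), 0, 4.0)]
real	0m43.027s
user	0m43.267s
sys	0m0.080s
```

Run:
```python
from h import *
s=st(); g=T(PACK,(6,0,80)); R=Rt(PACK[2]); print(rel(g+[0,0,.08],R))
```

```text
t 9.88 pos [ 0.4899 -0.1872  0.3064] rot [[0.992, -0.123, -0.012], [-0.008, 0.029, -1.0]] F [ 1.1 -0.9 -0.1] M [-0.06 -0.06  0.03] op 0.452
(array([-0.0325,  0.1499,  0.1427]), array([-0.0276,  0.0118, -0.0001]))
```

Call:
apply_moves(
  steps=[
    [-0.03,0.125,0.04,-0.027,0.01,0,0.5],
    [-0.03,0.125,0.08,-0.027,0.01,0,0.5],
    [-0.03,0.125,0.13,-0.027,0.01,0,0.5],
    [-0.03,0.125,0.13,-0.027,0.01,0,0.5],
    [-0.03,0.125,0.13,-0.027,0.01,0,0.5],
    [-0.03,0.125,0.13,-0.027,0.01,0,0.5],
    [-0.03,0.125,0.13,-0.027,0.01,0,0.5],
    [-0.03,0.125,0.13,-0.027,0.01,0,0.5],
  ],
)

```text
time_s: 10.55
tool_pos: [0.4467, -0.301, 0.1755]
eef_rot: [-0.0, 0.998, -0.061, 0.0]
ft_force: [0.5, -0.1, 0.1]
opening: 0.504
```

Run:
```python
from h import *
s=st(); g=T(PACK,(6,0,80)); R=Rt(PACK[2]); print(rel(g+[0,0,.08],R))
c=ctrl.camera_model('wrist'); np.savez('w11.npz',mtx=c['mtx'],k1=c['k1'],R=c['R'],t=c['t'])
snap('wrist','w11.png')
print([(l,projc(cam('w11'),T(PACK,l)).round()) for l in [(54,0,76),(-18,11,88),(-18,-11,88),(30,11,88),(30,-11,88),(-75,26,56),(75,26,56),(75,-26,56)]])
```

```text
t 10.55 pos [ 0.4467 -0.301   0.1755] rot [[0.993, -0.122, 0.0], [0.0, 0.001, -1.0]] F [ 0.5 -0.1  0.1] M [ 0.04 -0.03 -0.01] op 0.504
(array([-0.0054,  0.0276,  0.0155]), array([-0.001 , -0.0003,  0.0017]))
[((54, 0, 76), array([323., 154.])), ((-18, 11, 88), array([304., 265.])), ((-18, -11, 88), array([337., 265.])), ((30, 11, 88), array([306., 195.])), ((30, -11, 88), array([341., 196.])), ((-75, 26, 56), array([281., 313.])), ((75, 26, 56), array([282., 119.])), ((75, -26, 56), array([359., 119.]))]
```

View pics/w11.png

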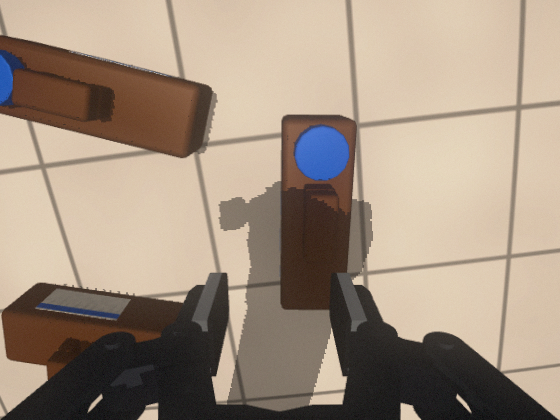

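Call:
apply_moves(
  steps=[
    [-0.0035,0.027,0.0,0,0,0,0.5],
    [-0.0035,0.027,0.03,0,0,0,0.5],
    [-0.0035,0.027,0.06,0,0,0,0.5],
    [-0.0035,0.027,0.085,0,0,0,0.5],
    [-0.0035,0.027,0.1,0,0,0,0.5],
    [-0.0035,0.027,0.105,0,0,0,0.5],
    [-0.0035,0.027,0.105,0,0,0,0.5],
    [-0.0035,0.027,0.105,0,0,0,0.5],
  ],
)

```text
time_s: 11.27
tool_pos: [0.44, -0.328, 0.0709]
eef_rot: [0.0, 0.998, -0.061, 0.0]
ft_force: [-0.3, -0.7, 0.6]
opening: 0.501
```

Run:
```python
from h import *
PACK[0]+=.002
s=st(); g=T(PACK,(6,0,80)); R=Rt(PACK[2]); print(rel(g-[0,0,.0165],R))
```

```text
t 11.27 pos [ 0.44   -0.328   0.0709] rot [[0.993, -0.121, 0.001], [0.001, -0.0, -1.0]] F [-0.3 -0.7  0.6] M [ 0.01  0.05 -0.04] op 0.501
(array([-0.    , -0.0003,  0.0074]), array([ 0.0002, -0.0008,  0.0019]))
```

Call:
apply_moves(
  steps=[
    [0,0,0.007,0,0,0,0.5],
    [0,0,0.007,0,0,0,0.5],
    [0,0,0.007,0,0,0,0],
    [0,0,0.007,0,0,0,0],
    [0,0,0.007,0,0,0,0],
    [0,0,0.007,0,0,0,0],
    [0,0,0.007,0,0,0,0],
    [0,0,0.007,0,0,0,0],
  ],
)

```text
time_s: 11.93
tool_pos: [0.4385, -0.328, 0.0629]
eef_rot: [-0.0, 0.998, -0.061, -0.001]
ft_force: [-1.2, 1.0, 5.3]
opening: 0.247
```

Run:
```python
from h import *
s=st()
c=ctrl.camera_model('wrist'); np.savez('w12.npz',mtx=c['mtx'],k1=c['k1'],R=c['R'],t=c['t'])
snap('wrist','w12.png')
```

```text
t 11.93 pos [ 0.4385 -0.328   0.0629] rot [[0.992, -0.123, -0.001], [-0.001, 0.001, -1.0]] F [-1.2  1.   5.3] M [ 0.28  0.21 -0.06] op 0.247
```

View pics/w12.png

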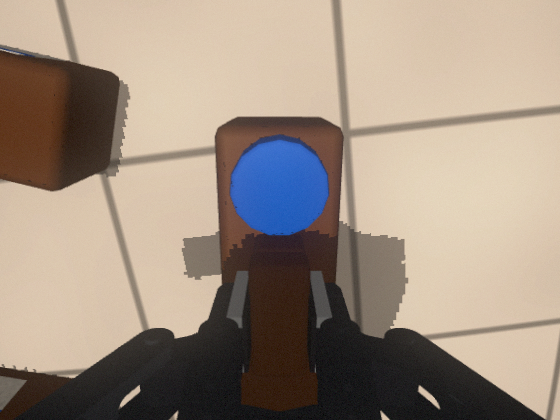

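Run:
```python
from h import *
C=cam('w12'); s=ctrl.read_state(); R0=R_of(s['eef_rot'])
from scipy.optimize import fsolve
def f(p,l,uv): # cap at tool-relative
    P=s['tool_pos']+R0.apply([p[0],p[1],0]); P[2]=l; return projc(C,P)-uv
for l,uv,nm in [(.076,(279.5,185.5),'cap54'),(.056,(279.5,117),'end75')]:
    print(nm,fsolve(f,[.05,0],args=(l,np.array(uv))))
```

```text
cap54 [4.90852413e-02 6.24809762e-05]
end75 [7.12715812e-02 7.46449968e-05]
```

```bash
cat > plan2.py <<'E'
import plan
from plan import *
import json
P0=body(4.7,0.0)
X=np.arange(-4,84.1,2); Z=np.arange(8,150.1,2); A=np.radians(np.arange(0,50,2))
C=np.zeros((len(X),len(Z),len(A)))
for k,a in enumerate(A):
    c,s=np.cos(a),np.sin(a); Q=P0@np.array([[c,s],[-s,c]])
    for i,x in enumerate(X):
        for j,z in enumerate(Z): C[i,j,k]=clear(Q+[x,z])
np.save('C.npy',C)
goal=(2,4,0); D={goal:0};par={};h=[(0,goal)];end=None
while h:
    d,u=heapq.heappop(h)
    if d>D[u]: continue
    if u[1]==len(Z)-1: end=u;break
    for di in(-1,0,1):
        for dj in(-1,0,1):
            for dk in(-1,0,1):
                v=(u[0]+di,u[1]+dj,u[2]+dk)
                if min(v)<0 or v[0]>=len(X) or v[1]>=len(Z) or v[2]>=len(A): continue
                cl=C[v]
                if cl<1: continue
                nd=d+(di*di+dj*dj+dk*dk)**.5*(.15+(8/cl)**3)
                if nd<D.get(v,1e18): D[v]=nd;par[v]=u;heapq.heappush(h,(nd,v))
path=[end]
while path[-1]!=goal: path.append(par[path[-1]])
out=[(float(X[p[0]]),float(Z[p[1]]),float(np.degrees(A[p[2]])),float(C[p])) for p in path]
json.dump(out,open('path.json','w'))
for o in out: print(*[round(v,1) for v in o],end=' | ')
E
python3 plan2.py
```

```text
76.0 150.0 48.0 32.1 | 76.0 148.0 48.0 30.7 | 76.0 146.0 48.0 29.4 | 76.0 144.0 48.0 28.1 | 76.0 142.0 48.0 26.9 | 76.0 140.0 48.0 25.8 | 76.0 138.0 48.0 24.9 | 76.0 136.0 48.0 24.0 | 76.0 134.0 48.0 23.3 | 76.0 132.0 48.0 22.8 | 76.0 130.0 48.0 22.2 | 76.0 128.0 48.0 20.8 | 74.0 126.0 48.0 20.2 | 74.0 124.0 48.0 19.6 | 72.0 122.0 48.0 18.2 | 72.0 120.0 48.0 18.3 | 72.0 118.0 48.0 17.2 | 70.0 116.0 48.0 17.3 | 68.0 114.0 48.0 16.4 | 68.0 112.0 48.0 16.1 | 66.0 110.0 48.0 16.2 | 64.0 108.0 48.0 16.4 | 62.0 106.0 48.0 16.6 | 60.0 104.0 48.0 16.7 | 58.0 102.0 48.0 16.7 | 56.0 100.0 48.0 16.5 | 54.0 98.0 48.0 16.5 | 52.0 96.0 48.0 16.3 | 50.0 94.0 48.0 16.1 | 50.0 92.0 48.0 16.1 | 48.0 90.0 48.0 16.2 | 46.0 88.0 48.0 16.4 | 44.0 86.0 48.0 16.5 | 42.0 84.0 48.0 16.6 | 40.0 82.0 46.0 15.0 | 38.0 80.0 46.0 14.3 | 36.0 78.0 44.0 13.2 | 34.0 78.0 44.0 12.7 | 32.0 76.0 42.0 11.8 | 30.0 74.0 40.0 10.1 | 28.0 74.0 40.0 9.4 | 26.0 72.0 38.0 8.7 | 24.0 72.0 38.0 7.5 | 22.0 70.0 36.0 6.8 | 20.0 70.0 36.0 5.6 | 18.0 68.0 34.0 5.3 | 16.0 66.0 32.0 5.2 | 16.0 64.0 30.0 5.0 | 14.0 62.0 28.0 5.7 | 12.0 60.0 26.0 5.8 | 12.0 58.0 24.0 5.5 | 10.0 56.0 22.0 5.5 | 10.0 54.0 20.0 5.5 | 8.0 52.0 18.0 5.4 | 8.0 52.0 16.0 5.9 | 6.0 50.0 14.0 5.7 | 6.0 48.0 12.0 6.6 | 4.0 46.0 10.0 6.4 | 4.0 44.0 8.0 7.7 | 2.0 42.0 6.0 7.6 | 2.0 40.0 4.0 9.2 | 0.0 38.0 2.0 9.1 | 0.0 36.0 0.0 11.0 | 0.0 34.0 0.0 11.0 | 0.0 32.0 0.0 11.0 | 0.0 30.0 0.0 11.0 | 0.0 28.0 0.0 11.0 | 0.0 26.0 0.0 11.0 | 0.0 24.0 0.0 11.0 | 0.0 22.0 0.0 11.0 | 0.0 20.0 0.0 11.0 | 0.0 18.0 0.0 10.0 | 0.0 16.0 0.0 8.0 |
```

Call:
apply_moves(
  steps=[
    [0,0,-0.015,0,0,0,0],
    [0,0,-0.04,0,0,0,0],
    [0,0,-0.07,0,0,0,0],
    [0,0,-0.1,0,0,0,0],
    [0,0,-0.14,0,0,0,0],
    [0,0,-0.16,0,0,0,0],
  ],
)

```text
time_s: 12.48
tool_pos: [0.4394, -0.3288, 0.2258]
eef_rot: [0.001, 0.998, -0.061, 0.001]
ft_force: [2.1, -0.1, -3.7]
opening: 0.243
```

Run:
```python
from h import *
st()
im=snap('wrist','w13.png')
```

```text
t 12.48 pos [ 0.4394 -0.3288  0.2258] rot [[0.992, -0.122, 0.001], [0.001, -0.001, -1.0]] F [ 2.1 -0.1 -3.7] M [-0.08 -0.23  0.05] op 0.243
```

View pics/w13.png

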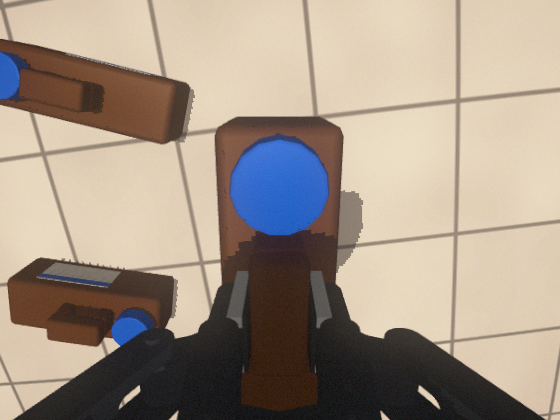

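```bash
cat >> h.py <<'E'
def tcp_for(bx,bz,deg,by=0.0,gx=4.7,gz=63.0):
    a=np.radians(deg);c,s=np.cos(a),np.sin(a)
    return T(BAY,(bx+c*gx-s*gz,by,bz+s*gx+c*gz)), Rt(BAY[2],a)
def bot(s=None,gx=4.7,gz=63.0):
    s=s or ctrl.read_state(); R=Rn.from_euler('z',-BAY[2])*R_of(s['eef_rot']); 
    p=Rn.from_euler('z',-BAY[2]).apply(s['tool_pos']-[BAY[0],BAY[1],0])*1000
    ax=R.apply([1,0,0]); M=R*Rn.from_euler('x',np.pi); b=p-M.apply([gx,0,gz]); 
    print('bottle in bay',b.round(1),'tilt',np.degrees(np.arctan2(ax[2],ax[0])).round(1),'euler',M.as_euler('ZYX',degrees=True).round(1)); return b
E
python3 - <<'E'
from h import *
s=st(); bot(s)
p,R=tcp_for(76,200,46); print(p,R.apply([0,0,1])); print(rel(p,R))
E
```

```text
t 12.53 pos [ 0.4412 -0.33    0.2289] rot [[0.992, -0.123, 0.006], [0.005, -0.005, -1.0]] F [ 1.4 -1.3 -0.1] M [-0.1  -0.21  0.02] op 0.245
bottle in bay [-106.7 -368.7  165.9] tilt 0.3 euler [-1.6 -0.3 -0.2]
[0.61179406 0.02408669 0.24714437] [ 0.71610985 -0.06809132 -0.69465837]
(array([ 0.1261, -0.3722, -0.0191]), array([ 0.0153,  0.797 , -0.0248]))
```

Call:
apply_moves(
  steps=[
    [0.03,-0.08,-0.05,0,0.1,0,0],
    [0.06,-0.16,-0.05,0,0.2,0,0],
    [0.08,-0.22,-0.05,0,0.3,0,0],
    [0.1,-0.29,-0.05,0.005,0.4,-0.01,0],
    [0.126,-0.34,-0.05,0.015,0.5,-0.025,0],
    [0.126,-0.36,-0.05,0.015,0.6,-0.025,0],
    [0.126,-0.365,-0.05,0.015,0.7,-0.025,0],
    [0.126,-0.365,-0.05,0.015,0.797,-0.025,0],
  ],
)

```text
time_s: 13.2
tool_pos: [0.5605, -0.0603, 0.2765]
eef_rot: [0.003, 0.94, -0.042, 0.34]
ft_force: [-1.1, 0.4, -3.5]
opening: 0.248
```

Run:
```python
from h import *
s=st(); bot(s)
p,R=tcp_for(76,170,46); print(rel(p,R)); print(s['joints'].round(2))
```

```text
t 13.2 pos [ 0.5605 -0.0603  0.2765] rot [[0.766, -0.077, 0.639], [0.638, -0.035, -0.769]] F [-1.1  0.4 -3.5] M [0.12 1.39 0.  ] op 0.248
bottle in bay [ 27.5 -87.2 225.1] tilt 39.7 euler [ -0.3 -39.7   1.7]
(array([-0.0052, -0.0869,  0.0755]), array([-0.0253,  0.1101, -0.0055]))
[ 1.07 -0.06 -0.96  2.29 -0.37  0.2  -1.23]
```

Call:
apply_moves(
  steps=[
    [-0.005,-0.03,0.0,-0.02,0.1,0,0],
    [-0.005,-0.055,0.0,-0.02,0.1,0,0],
    [-0.005,-0.055,0.0,-0.02,0.1,0,0],
    [-0.005,-0.055,0.0,-0.02,0.1,0,0],
    [-0.005,-0.055,0.0,-0.02,0.1,0,0],
  ],
)

```text
time_s: 13.62
tool_pos: [0.5623, -0.0157, 0.2838]
eef_rot: [0.013, 0.923, -0.045, 0.382]
ft_force: [-0.8, 0.9, -2.4]
opening: 0.244
```

Run:
```python
from h import *
s=st(); bot(s)
p,R=tcp_for(76,170,44); print(rel(p,R)); print(s['joints'].round(2))
im=snap('scene','s4.png'); snap('wrist','w14.png')
cv2.imwrite('pics/s4c.png',cv2.resize(im[40:290,180:440,::-1],None,fx=2.4,fy=2.4,interpolation=cv2.INTER_CUBIC))
```

```text
t 13.62 pos [ 0.5623 -0.0157  0.2838] rot [[0.704, -0.074, 0.706], [0.704, -0.058, -0.708]] F [-0.8  0.9 -2.4] M [0.16 1.24 0.09] op 0.244
bottle in bay [ 29.6 -43.7 235.9] tilt 44.9 euler [ -0.6 -44.9   0.9]
(array([-0.013 , -0.0435,  0.0799]), array([-0.0091, -0.0159, -0.0068]))
[ 1.41 -0.26 -1.33  2.35 -1.3   0.19 -0.46]
```

View pics/s4c.png

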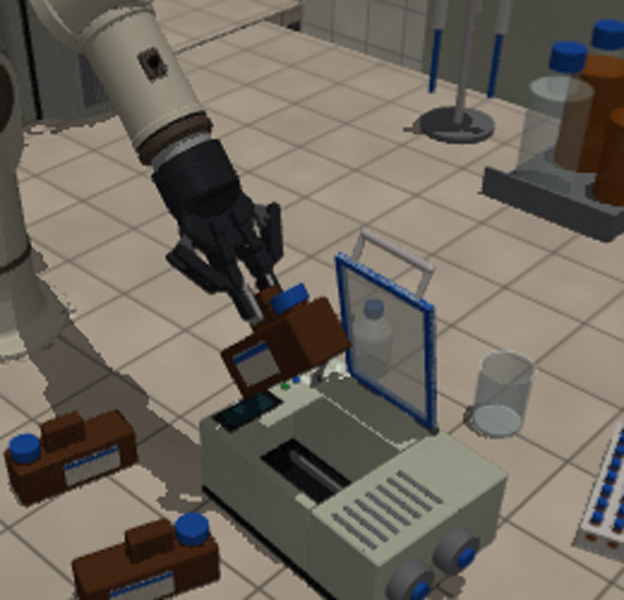

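View pics/w14.png

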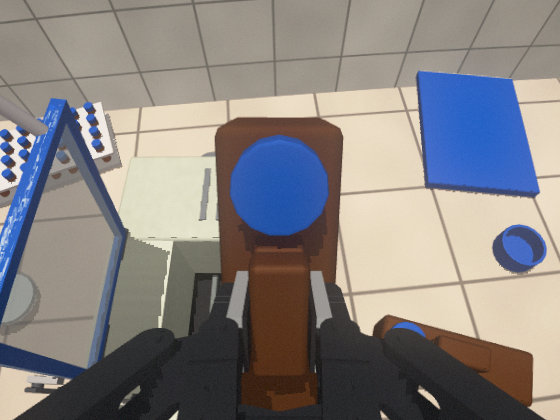

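```bash
cat > kin.py <<'E'
from h import *
import itertools
S=[([1.461,.5018,-.4268,1.5515,.2208,1.1383,-.2103],[.2366,-.605,.2308],None)]
s=ctrl.read_state()
print(s['joints'],s['tool_pos'],s['eef_rot'])
q0=np.array([1.46118527,.50184891,-.42677402,1.55146142,.22079085,1.13829197,-.21027833]); R0=R_of([-9.66931424e-04,9.82670718e-01,1.85357233e-01,-1.48319947e-04])
q1=s['joints'];R1=R_of(s['eef_rot'])
best=[]
for sg in itertools.product([1,-1],repeat=7):
    def chain(q):
        R=Rn.identity()
        for i,(k,ax) in enumerate(zip(sg,'zyzyzyz')): R=R*Rn.from_euler(ax,k*q[i])
        return R
    # want base offset Rz(a)*chain*C const: R = Rb*chain*Rc ; Rb=Rz(k)
    for a in (0,np.pi/2,np.pi,-np.pi/2):
        Rb=Rn.from_euler('z',a)
        c0=(Rb*chain(q0)).inv()*R0; c1=(Rb*chain(q1)).inv()*R1
        best.append(((c0.inv()*c1).magnitude(),sg,a,c0.as_rotvec().round(3)))
best.sort(key=lambda t:t[0])
for b in best[:8]: print(b)
E
python3 kin.py
```

```text
[ 1.41387919 -0.26244036 -1.33067288  2.35313355 -1.29690037  0.19381156
 -0.46869021] [ 0.56143611 -0.01487434  0.28281271] [ 0.01270742  0.92352234 -0.04472704  0.38071577]
(9.098156736495654e-09, (-1, 1, -1, 1, -1, 1, -1), 0, array([0.   , 0.   , 1.571]))
(9.098156746509347e-09, (-1, -1, -1, -1, -1, -1, -1), 3.141592653589793, array([ 0.   , -0.   , -1.571]))
(0.2206345489093513, (1, 1, -1, 1, -1, 1, -1), 3.141592653589793, array([ 0.   , -0.   ,  1.352]))
(0.22063454890935133, (1, -1, -1, -1, -1, -1, -1), 0, array([-0.  , -0.  , -1.79]))
(0.3933009242572881, (1, -1, 1, -1, 1, -1, -1), 3.141592653589793, array([0.003, 0.002, 0.404]))
(0.39330092425728824, (1, 1, 1, 1, 1, 1, -1), 0, array([ 0.003, -0.004, -2.737]))
(0.5087848913341985, (-1, 1, 1, 1, 1, 1, -1), 3.141592653589793, array([ 0.003, -0.004, -2.518]))
(0.5087848913341985, (-1, -1, 1, -1, 1, -1, -1), 0, array([0.003, 0.002, 0.624]))
```

```bash
cat > kin2.py <<'E'
from h import *
sg=(-1,1,-1,1,-1,1,-1)
def frames(q):
    R=Rn.identity();out=[R]
    for i,(k,ax) in enumerate(zip(sg,'zyzyzyz')): R=R*Rn.from_euler(ax,k*q[i]); out.append(R)
    return out
if __name__=='__main__':
    s=ctrl.read_state()
    D=[([1.46118527,.50184891,-.42677402,1.55146142,.22079085,1.13829197,-.21027833],[.23645047,-.60471789,.23025241]),(s['joints'],s['tool_pos'])]
    def solve(cols):
        A=[];b=[]
        for q,p in D:
            F=frames(q); A.append(np.array([F[i].apply(v) for i,v in cols]).T); b.append(p)
        A=np.vstack(A);b=np.concatenate(b); x,r,_,_=np.linalg.lstsq(A,b,rcond=None); return x,A@x-b
    z=[0,0,1];X=[1,0,0];Y=[0,1,0]
    print(solve([(0,z),(2,z),(4,z),(6,z)]))
    print(solve([(0,z),(2,z),(4,z),(6,z),(6,X)]))
    print(solve([(0,z),(2,z),(4,z),(6,z),(3,X)]))
E
python3 kin2.py
```

```text
(array([0.32823155, 0.51205666, 0.46129048, 0.35024029]), array([ 0.02076412,  0.01127852,  0.0025142 ,  0.00250809,  0.01805223,
       -0.0025142 ]))
(array([ 0.31176779,  0.52479695,  0.43503232,  0.36478416, -0.02132303]), array([ 0.02004611,  0.00729438, -0.00631331, -0.00203857,  0.00697778,
        0.00631331]))
(array([ 0.3349436 ,  0.52723305,  0.47459704,  0.37115566, -0.0224669 ]), array([ 0.01699269,  0.01079106,  0.00585392,  0.00398966,  0.01931231,
       -0.00585392]))
```

```bash
cat >> h.py <<'E'
_st=st
def st():
    s=_st(); f=open('log.txt','a'); f.write(repr((s['joints'].tolist(),s['tool_pos'].tolist()))+'\n'); f.close(); return s
E
python3 - <<'E'
from h import *
s=st(); print(rel([.439,-.328,.20],Rt(-.1235),s))
E
```

```text
t 13.72 pos [ 0.5614 -0.0149  0.2828] rot [[0.706, -0.073, 0.704], [0.702, -0.058, -0.71]] F [-0.1 -0.4 -3.7] M [0.1  1.35 0.01] op 0.248
(array([-0.1219,  0.3239, -0.0092]), array([-0.0222, -0.7813,  0.0253]))
```

Call:
apply_moves(
  steps=[
    [-0.015,0.04,-0.001,0,-0.1,0,0],
    [-0.03,0.08,-0.002,0,-0.2,0,0],
    [-0.045,0.12,-0.003,0,-0.3,0,0],
    [-0.06,0.16,-0.005,-0.01,-0.4,0.01,0],
    [-0.075,0.2,-0.006,-0.01,-0.5,0.01,0],
    [-0.09,0.24,-0.007,-0.02,-0.6,0.02,0],
    [-0.107,0.285,-0.008,-0.022,-0.7,0.025,0],
    [-0.122,0.324,-0.009,-0.022,-0.781,0.025,0],
  ],
)

```text
time_s: 14.38
tool_pos: [0.3818, -0.2122, 0.2819]
eef_rot: [0.014, 0.997, -0.066, 0.032]
ft_force: [1.1, 0.5, -4.1]
opening: 0.242
```

Run:
```python
from h import *
s=st(); print(rel([.439,-.328,.0645],Rt(-.1235),s))
```

```text
t 14.38 pos [ 0.3818 -0.2122  0.2819] rot [[0.989, -0.13, 0.066], [0.062, -0.032, -0.998]] F [ 1.1  0.5 -4.1] M [0.08 0.   0.05] op 0.242
(array([0.0574, 0.1022, 0.2241]), array([ 0.0234, -0.0658, -0.0078]))
```

Call:
apply_moves(
  steps=[
    [0.055,0.08,0.06,0.023,-0.065,0,0],
    [0.055,0.08,0.1,0.023,-0.065,0,0],
    [0.055,0.08,0.1,0.023,-0.065,0,0],
    [0.055,0.08,0.1,0.023,-0.065,0,0],
    [0.055,0.08,0.1,0.023,-0.065,0,0],
    [0.055,0.08,0.1,0.023,-0.065,0,0],
    [0.055,0.08,0.1,0.023,-0.065,0,0],
  ],
)

```text
time_s: 14.97
tool_pos: [0.3441, -0.229, 0.26]
eef_rot: [0.005, 0.998, -0.062, 0.018]
ft_force: [0.1, -0.4, -2.3]
opening: 0.249
```

Run:
```python
from h import *
s=st(); print(rel([.439,-.328,.0645],Rt(-.1235),s))
```

```text
t 14.97 pos [ 0.3441 -0.229   0.26  ] rot [[0.992, -0.123, 0.037], [0.035, -0.013, -0.999]] F [ 0.1 -0.4 -2.3] M [-0.01  0.08 -0.02] op 0.249
(array([0.0992, 0.0849, 0.2   ]), array([ 0.0087, -0.0365,  0.0002]))
```

```bash
tail -3 log.txt | cut -c1-150
python3 - <<'E'
from h import *
for i in range(3): ctrl.grab_frame('top'); s=st(); print(s['joints'].round(2),s['dq'].round(2))
E
```

```text
([1.413879188124238, -0.2624403613491281, -1.3306728754404793, 2.3531335473274604, -1.2969003735016158, 0.19381156042992756, -0.468690210782276], [0.5
([2.2305703296897987, -0.3043512404108979, -1.5299873692717085, 2.0259233306249977, -0.3630490561729732, 1.0852380796691439, -0.8460945290788929], [0.
([2.310934265051348, -0.3059651778496967, -1.5347740969887205, 2.0775018397181984, -0.3680436270855819, 1.069134501507683, -0.7439439525734276], [0.34
t 15.02 pos [ 0.344  -0.2291  0.26  ] rot [[0.992, -0.123, 0.036], [0.035, -0.013, -0.999]] F [ 0.2  0.2 -2.5] M [ 0.02 -0.01  0.01] op 0.247
[ 2.31 -0.31 -1.53  2.08 -0.37  1.07 -0.74] [ 0.   -0.    0.   -0.01 -0.    0.01 -0.  ]
t 15.07 pos [ 0.3442 -0.2292  0.2603] rot [[0.992, -0.123, 0.037], [0.035, -0.013, -0.999]] F [ 0.3 -0.8 -4.2] M [ 0.01  0.04 -0.04] op 0.245
[ 2.31 -0.31 -1.53  2.08 -0.37  1.07 -0.74] [ 0.   -0.   -0.   -0.01 -0.    0.   -0.  ]
t 15.12 pos [ 0.3444 -0.2294  0.2604] rot [[0.992, -0.123, 0.037], [0.036, -0.013, -0.999]] F [ 0.   0.3 -2.8] M [ 0.04  0.   -0.03] op 0.246
[ 2.31 -0.31 -1.53  2.08 -0.37  1.07 -0.74] [ 0.   -0.    0.   -0.01 -0.    0.    0.  ]
```

```bash
cat > kin3.py <<'E'
from kin2 import *
import itertools
D=[([1.46118527,.50184891,-.42677402,1.55146142,.22079085,1.13829197,-.21027833],[.23645047,-.60471789,.23025241])]+[eval(l) for l in open('log.txt')]
print(len(D))
base=[(0,'z'),(2,'z'),(4,'z'),(6,'z')]
V={'x':[1,0,0],'y':[0,1,0],'z':[0,0,1]}
def solve(cols):
    A=np.vstack([np.array([frames(q)[i].apply(V[v]) for i,v in cols]).T for q,p in D]); b=np.concatenate([p for q,p in D])
    x,_,rk,_=np.linalg.lstsq(A,b,rcond=None); return np.abs(A@x-b).max(),x,rk
ext=[(1,'y'),(2,'x'),(2,'y'),(3,'x'),(3,'y'),(4,'x'),(4,'y'),(5,'x'),(5,'y'),(6,'x'),(6,'y'),(7,'x'),(7,'y')]
res=[]
for n in (0,1,2,3):
    for e in itertools.combinations(ext,n):
        r=solve(base+list(e)); res.append((r[0],n,e,r[1].round(4).tolist(),r[2]))
res.sort(key=lambda t:t[0])
for n in (1,2,3):
    for r in [r for r in res if r[1]==n][:5]: print(r)
E
python3 kin3.py
```

```text
7
(np.float64(0.005385726684762421), 1, ((4, 'y'),), [0.3174, 0.5225, 0.455, 0.355, -0.0204], np.int32(5))
(np.float64(0.005385726684762643), 1, ((3, 'y'),), [0.3174, 0.5225, 0.455, 0.355, -0.0204], np.int32(5))
(np.float64(0.007296073784538226), 1, ((1, 'y'),), [0.384, 0.4817, 0.4901, 0.3625, -0.0328], np.int32(5))
(np.float64(0.007296073784538448), 1, ((2, 'y'),), [0.384, 0.4817, 0.4901, 0.3625, -0.0328], np.int32(5))
(np.float64(0.011699475352581345), 1, ((6, 'y'),), [0.3479, 0.5177, 0.4567, 0.3744, -0.0195], np.int32(5))
(np.float64(0.00019572696146033693), 2, ((1, 'y'), (4, 'y')), [0.3465, 0.5054, 0.471, 0.3588, -0.0151, -0.0118], np.int32(6))
(np.float64(0.00019572696146043754), 2, ((2, 'y'), (3, 'y')), [0.3465, 0.5054, 0.471, 0.3588, -0.0151, -0.0118], np.int32(6))
(np.float64(0.00019572696146061448), 2, ((1, 'y'), (3, 'y')), [0.3465, 0.5054, 0.471, 0.3588, -0.0151, -0.0118], np.int32(6))
(np.float64(0.00019572696146067), 2, ((2, 'y'), (4, 'y')), [0.3465, 0.5054, 0.471, 0.3588, -0.0151, -0.0118], np.int32(6))
(np.float64(0.0013229070367168916), 2, ((3, 'x'), (3, 'y')), [0.3248, 0.5263, 0.4679, 0.3608, -0.0124, -0.02], np.int32(6))
(np.float64(1.63441080114346e-09), 3, ((2, 'y'), (3, 'y'), (6, 'y')), [0.3464, 0.5057, 0.4707, 0.3591, -0.0148, -0.0117, -0.0004], np.int32(7))
(np.float64(1.6344108844101868e-09), 3, ((1, 'y'), (3, 'y'), (6, 'y')), [0.3464, 0.5057, 0.4707, 0.3591, -0.0148, -0.0117, -0.0004], np.int32(7))
(np.float64(1.6344109676769136e-09), 3, ((2, 'y'), (3, 'y'), (5, 'y')), [0.3464, 0.5057, 0.4707, 0.3591, -0.0148, -0.0117, -0.0004], np.int32(7))
(np.float64(1.6344109954324892e-09), 3, ((2, 'y'), (4, 'y'), (5, 'y')), [0.3464, 0.5057, 0.4707, 0.3591, -0.0148, -0.0117, -0.0004], np.int32(7))
(np.float64(1.634411078699216e-09), 3, ((1, 'y'), (4, 'y'), (5, 'y')), [0.3464, 0.5057, 0.4707, 0.3591, -0.0148, -0.0117, -0.0004], np.int32(7))
```

```bash
cat > sim.py <<'E'
import numpy as np
from kin2 import frames
from scipy.spatial.transform import Rotation as Rn
D1,L1,L2,LT,Y2,Y3,Y6=0.3464,0.5057,0.4707,0.3591,-0.0148,-0.0117,-0.0004
LO=np.array([-2.88,-.31,-1.54,.2,-1.41,.19,-2.57]);HI=np.array([2.88,2.03,1.56,2.42,4.55,2.02,2.57])
VM=np.array([2.57,2.57,3.14,3.14,3.14,3.14,3.14])*.7
RC=Rn.from_rotvec([0,0,np.pi/2])
SG=np.array([-1,1,-1,1,-1,1,-1]); AX=[2,1,2,1,2,1,2]
def fk(q):
    F=frames(q)
    p=np.array([0,0,D1])+F[2].apply([0,Y2,L1])+F[3].apply([0,Y3,0])+F[4].apply([0,0,L2])+F[6].apply([0,Y6,LT])
    return p,F[7]*RC
def jac(q):
    J=np.zeros((6,7)); p,R=fk(q); e=1e-6
    for i in range(7):
        d=q.copy(); d[i]+=e; p2,R2=fk(d); J[:3,i]=(p2-p)/e; J[3:,i]=(R2*R.inv()).as_rotvec()/e
    return J
def ikstep(q,p,R,iters=30,lam=1e-3,qn=None,kn=0):
    q=q.copy()
    for _ in range(iters):
        pc,Rc=fk(q); e=np.r_[p-pc,(R*Rc.inv()).as_rotvec()]
        if np.linalg.norm(e)<1e-5 and not kn: break
        J=jac(q); W=np.ones(7)
        dq=J.T@np.linalg.solve(J@J.T+lam*np.eye(6)*1e-1,e)
        if kn: 
            N=np.eye(7)-np.linalg.pinv(J)@J; dq=dq+kn*N@(qn-q)
        q=np.clip(q+dq,LO,HI)
    return q
def ikset(p,R,n=60,seed=0):
    """all-config IK: list of solutions within limits with small error"""
    from scipy.optimize import least_squares
    rng=np.random.default_rng(seed); out=[]
    for _ in range(n):
        q0=rng.uniform(LO,HI)
        r=least_squares(lambda q:np.r_[(fk(q)[0]-p)*3,(R*fk(q)[1].inv()).as_rotvec()],q0,bounds=(LO,HI),max_nfev=60)
        if r.cost<1e-8: out.append(r.x)
    return out
def row(q,base,tx,tv,state):
    """state=(pc,Rc) commanded; one row toward base*(tx,tv)"""
    p=base[0]+base[1].apply(tx); R=base[1]*Rn.from_rotvec(tv)
    d=p-state[0]; n=np.linalg.norm(d); d=d*min(1,.0417/max(n,1e-9)); rv=(R*state[1].inv()).as_rotvec(); m=np.linalg.norm(rv); rv=rv*min(1,.125/max(m,1e-9))
    return state[0]+d, Rn.from_rotvec(rv)*state[1]
def run(q,steps,ik=ikstep,**k):
    b=fk(q); s=b
    for r in steps:
        s=row(q,b,r[:3],r[3:6],s); q2=ik(q,*s,**k); f=np.max(np.abs(q2-q)/(VM/12)); q=q+(q2-q)/max(1,f); s=fk(q)
    return q
E
python3 - <<'E'
from sim import *
q=np.array([1.46118527,.50184891,-.42677402,1.55146142,.22079085,1.13829197,-.21027833]); p,R=fk(q)
print(p)
# history as waypoints TCP
from h import Rt,BAY,PACK
W=[([.589,-.07,.304],Rt(-.0948)),([.593,-.0625,.12],Rt(-.0948,0,.45)),([.612,.122,.305],Rt(-.0948)),([.612,.118,.39],Rt(-.0948)),([.4385,-.328,.17],Rt(-.1235)),([.4385,-.328,.063],Rt(-.1235)),([.439,-.329,.226],Rt(-.1235)),([.5605,-.0603,.2765],Rt(-.1,.694)),([.5623,-.0157,.2838],Rt(-.1,.785))]
for kn in (0,):
  s=(p,R);q0=q.copy()
  for (pt,Rw) in W:
    for _ in range(60):
        s=row(q0,(pt,Rw),[0,0,0],[0,0,0],s); q0=ikstep(q0,*s)
        if np.linalg.norm(s[0]-pt)<1e-4: break
    print(q0.round(2),np.linalg.norm(fk(q0)[0]-pt).round(4))
E
```

```text
[ 0.23640878 -0.60473215  0.23021242]
[ 0.56  0.37 -0.63  1.61  0.23  1.24 -1.78] 0.0
[ 0.82  0.69 -0.69  1.74 -0.03  0.91 -1.41] 0.0
[ 0.19  0.42 -0.58  1.53  0.24  1.27 -2.09] 0.0
[ 0.2   0.37 -0.59  1.4   0.21  1.43 -2.06] 0.0
[ 0.88  0.38 -0.36  1.87  0.16  0.92 -1.24] 0.0
[ 0.84  0.54 -0.31  1.93  0.24  0.71 -1.31] 0.0
[ 0.9   0.32 -0.37  1.82  0.13  1.03 -1.22] 0.0
[ 0.98 -0.06 -0.91  2.3  -0.1   0.19 -1.52] 0.0007
[ 1.05 -0.13 -1.08  2.36  0.04  0.19 -1.78] 0.043
```

```bash
cat > esc.py <<'E'
from sim import *
from h import Rt
q=np.array([eval(l) for l in open('log.txt')][-1][0])
def go(q,pt,Rw,maxn=60):
    s=fk(q); n=0
    for n in range(maxn):
        s=row(q,(pt,Rw),[0,0,0],[0,0,0],s); q2=ikstep(q,*s); f=np.max(np.abs(q2-q)/(VM/12)); q=q+(q2-q)/max(1,f); s=fk(q)
        if np.linalg.norm(s[0]-pt)<1e-3 and (Rw*s[1].inv()).magnitude()<.01: break
    return q,n+1,np.linalg.norm(s[0]-pt)
if __name__=='__main__':
  for pt in [(.439,-.328,.1),(.439,-.328,.26),(.55,-.3,.3),(.65,-.3,.35),(.75,-.2,.35),(.65,0,.4),(.65,-.45,.3),(.45,-.55,.3)]:
    for yaw in (-.1235,-.6,.5):
      q1,n,e=go(q,np.array(pt),Rt(yaw)); q2,n2,e2=go(q1,np.array([.439,-.328,.1]),Rt(-.1235))
      print(pt,yaw,q1.round(2),n,e.round(4),'->',q2.round(2),n2,e2.round(4))
E
python3 esc.py
```

```text
(0.439, -0.328, 0.1) -0.1235 [ 2.88 -0.31 -1.54  1.79 -0.41  1.34 -0.31] 60 0.3529 -> [ 2.88 -0.31 -1.54  1.79 -0.41  1.34 -0.31] 60 0.3529
(0.439, -0.328, 0.1) -0.6 [ 2.88 -0.31 -1.54  1.79 -0.41  1.34 -0.79] 60 0.3529 -> [ 2.88 -0.31 -1.54  1.79 -0.41  1.34 -0.31] 60 0.3529
(0.439, -0.328, 0.1) 0.5 [ 2.88 -0.31 -1.54  1.79 -0.41  1.34  0.31] 60 0.3529 -> [ 2.88 -0.31 -1.54  1.79 -0.41  1.34 -0.31] 60 0.3529
(0.439, -0.328, 0.26) -0.1235 [ 2.88 -0.31 -1.54  1.71 -0.39  1.42 -0.36] 60 0.2594 -> [ 2.88 -0.31 -1.54  1.79 -0.41  1.34 -0.31] 60 0.3529
(0.439, -0.328, 0.26) -0.6 [ 2.88 -0.31 -1.54  1.71 -0.39  1.42 -0.84] 60 0.2594 -> [ 2.88 -0.31 -1.54  1.79 -0.41  1.34 -0.31] 60 0.3529
(0.439, -0.328, 0.26) 0.5 [ 2.88 -0.31 -1.54  1.71 -0.39  1.42  0.26] 60 0.2594 -> [ 2.88 -0.31 -1.54  1.79 -0.41  1.34 -0.31] 60 0.3529
(0.55, -0.3, 0.3) -0.1235 [ 2.88 -0.31 -1.54  1.52 -0.38  1.6  -0.42] 60 0.3556 -> [ 2.88 -0.31 -1.54  1.79 -0.41  1.34 -0.31] 60 0.3529
(0.55, -0.3, 0.3) -0.6 [ 2.88 -0.31 -1.54  1.52 -0.38  1.6  -0.9 ] 60 0.3556 -> [ 2.88 -0.31 -1.54  1.79 -0.41  1.34 -0.31] 60 0.3529

[... 1449 characters left out ...]
1  1.34 -0.31] 60 0.3529
(0.65, -0.45, 0.3) -0.6 [ 2.88 -0.31 -1.54  0.35 -1.24  2.02 -1.52] 60 0.7972 -> [ 2.88 -0.31 -1.54  1.74 -0.39  1.39 -0.33] 60 0.3701
(0.65, -0.45, 0.3) 0.5 [ 2.88 -0.31 -1.54  0.39 -1.18  2.02 -0.37] 60 0.7708 -> [ 2.88 -0.31 -1.54  1.79 -0.41  1.34 -0.31] 60 0.3529
(0.45, -0.55, 0.3) -0.1235 [ 2.88 -0.31 -1.54  1.17 -0.44  1.92 -0.46] 60 0.4203 -> [ 2.88 -0.31 -1.54  1.79 -0.41  1.34 -0.31] 60 0.3529
(0.45, -0.55, 0.3) -0.6 [ 2.88 -0.31 -1.54  1.17 -0.44  1.92 -0.94] 60 0.4203 -> [ 2.88 -0.31 -1.54  1.79 -0.41  1.34 -0.31] 60 0.3529
(0.45, -0.55, 0.3) 0.5 [ 2.88 -0.31 -1.54  1.17 -0.44  1.92  0.16] 60 0.4203 -> [ 2.88 -0.31 -1.54  1.79 -0.41  1.34 -0.31] 60 0.3529
```

```bash
cat > esc2.py <<'E'
from sim import *
q=np.array([eval(l) for l in open('log.txt')][-1][0])
qg=np.array([.9,.38,-.36,1.87,.16,.92,-1.24])
for k in range(80):
    J=jac(q); P=np.linalg.pinv(J)@J; d=P@(qg-q); n=np.linalg.norm(d)
    if k%8==0: p,R=fk(q); print(k,q.round(2),p.round(3),R.apply([0,0,1]).round(2),R.apply([1,0,0]).round(2), 'nullcomp',np.linalg.norm((np.eye(7)-P)@(qg-q)).round(2))
    if n<.02: break
    q=np.clip(q+d*min(1,.1/n),LO,HI)
E
python3 esc2.py
```

```text
0 [ 2.31 -0.31 -1.53  2.08 -0.37  1.07 -0.74] [ 0.344 -0.229  0.26 ] [ 0.04 -0.01 -1.  ] [ 0.99 -0.12  0.04] nullcomp 0.83
8 [ 2.07 -0.15 -1.09  1.9  -0.44  1.16 -0.62] [ 0.365 -0.32   0.388] [ 0.32  0.01 -0.95] [ 0.93 -0.18  0.32] nullcomp 1.67
16 [ 1.88  0.22 -1.18  1.87 -0.01  1.02 -1.04] [ 0.394 -0.346  0.317] [ 0.26  0.06 -0.96] [ 0.95 -0.21  0.25] nullcomp 0.86
24 [ 1.4   0.49 -0.94  1.87  0.37  1.   -1.41] [ 0.426 -0.326  0.183] [ 0.05  0.07 -1.  ] [ 0.99 -0.15  0.04] nullcomp 0.77
```

```bash
cat > esc3.py <<'E'
from sim import *
from h import st,R_of,rel,ctrl
s=st(); q=s['joints'].copy(); print(q.round(3))
qg=np.array([.9,.38,-.36,1.87,.16,.92,-1.24])
for k in range(1,9):
    J=jac(q); P=np.linalg.pinv(J)@J; d=P@(qg-q); n=np.linalg.norm(d); q=np.clip(q+d*min(1,.1/n),LO,HI)
    p,R=fk(q); a,b=rel(p,R,s); print(k,q.round(2),a.round(3).tolist(),b.round(3).tolist(),p.round(3))
E
python3 esc3.py
```

```text
t 15.12 pos [ 0.3444 -0.2294  0.2604] rot [[0.992, -0.123, 0.037], [0.036, -0.013, -0.999]] F [ 0.   0.3 -2.8] M [ 0.04  0.   -0.03] op 0.246
[ 2.311 -0.306 -1.535  2.076 -0.368  1.07  -0.744]
1 [ 2.24 -0.29 -1.46  2.07 -0.36  1.07 -0.74] [0.007, 0.004, -0.014] [-0.008, 0.031, -0.005] [ 0.35  -0.234  0.274]
2 [ 2.18 -0.29 -1.39  2.05 -0.37  1.07 -0.73] [0.013, 0.009, -0.028] [-0.014, 0.063, -0.008] [ 0.356 -0.239  0.289]
3 [ 2.12 -0.28 -1.31  2.04 -0.39  1.08 -0.71] [0.02, 0.014, -0.044] [-0.018, 0.099, -0.012] [ 0.361 -0.245  0.305]
4 [ 2.07 -0.29 -1.24  2.02 -0.41  1.09 -0.68] [0.028, 0.021, -0.062] [-0.02, 0.139, -0.014] [ 0.367 -0.253  0.323]
5 [ 2.04 -0.29 -1.16  2.   -0.44  1.11 -0.64] [0.034, 0.031, -0.082] [-0.016, 0.185, -0.012] [ 0.372 -0.264  0.344]
6 [ 2.02 -0.27 -1.09  1.97 -0.48  1.13 -0.6 ] [0.04, 0.047, -0.107] [-0.003, 0.238, -0.003] [ 0.374 -0.28   0.369]
7 [ 2.04 -0.21 -1.05  1.92 -0.49  1.17 -0.58] [0.039, 0.075, -0.13] [0.037, 0.29, 0.031] [ 0.369 -0.307  0.392]
8 [ 2.07 -0.15 -1.09  1.9  -0.44  1.16 -0.62] [0.036, 0.088, -0.126] [0.063, 0.285, 0.055] [ 0.365 -0.32   0.388]
```

Call:
apply_moves(
  steps=[
    [0.007,0.004,-0.014,-0.008,0.031,-0.005,0],
    [0.013,0.009,-0.028,-0.014,0.063,-0.008,0],
    [0.02,0.014,-0.044,-0.018,0.099,-0.012,0],
    [0.028,0.021,-0.062,-0.02,0.139,-0.014,0],
    [0.028,0.021,-0.062,-0.02,0.139,-0.014,0],
  ],
)

```text
time_s: 15.53
tool_pos: [0.3685, -0.2556, 0.3266]
eef_rot: [0.022, 0.994, -0.055, 0.09]
ft_force: [0.9, -1.0, -2.8]
opening: 0.244
```

```bash
python3 esc3.py
```

```text
t 15.53 pos [ 0.3685 -0.2556  0.3266] rot [[0.978, -0.106, 0.181], [0.176, -0.053, -0.983]] F [ 0.9 -1.  -2.8] M [ 0.04  0.3  -0.05] op 0.244
[ 2.066 -0.283 -1.229  2.017 -0.409  1.09  -0.686]
1 [ 2.03 -0.28 -1.16  1.99 -0.44  1.11 -0.65] [0.01, 0.011, -0.019] [0.005, 0.047, 0.003] [ 0.373 -0.267  0.348]
2 [ 2.02 -0.26 -1.09  1.96 -0.47  1.13 -0.6 ] [0.018, 0.029, -0.042] [0.02, 0.102, 0.016] [ 0.375 -0.284  0.372]
3 [ 2.05 -0.19 -1.06  1.91 -0.48  1.16 -0.59] [0.019, 0.058, -0.062] [0.062, 0.148, 0.057] [ 0.369 -0.312  0.392]
4 [ 2.07 -0.13 -1.1   1.9  -0.43  1.15 -0.64] [0.016, 0.069, -0.056] [0.082, 0.141, 0.078] [ 0.367 -0.323  0.387]
5 [ 2.08 -0.08 -1.14  1.89 -0.38  1.13 -0.69] [0.016, 0.075, -0.048] [0.093, 0.133, 0.09] [ 0.368 -0.33   0.379]
6 [ 2.08 -0.03 -1.17  1.88 -0.33  1.11 -0.74] [0.018, 0.08, -0.04] [0.099, 0.127, 0.096] [ 0.37  -0.335  0.372]
7 [ 2.07  0.02 -1.2   1.88 -0.27  1.09 -0.79] [0.021, 0.083, -0.031] [0.104, 0.12, 0.099] [ 0.374 -0.338  0.364]
8 [ 2.04  0.07 -1.21  1.88 -0.21  1.07 -0.85] [0.024, 0.084, -0.022] [0.108, 0.114, 0.101] [ 0.378 -0.341  0.356]
```

Call:
apply_moves(
  steps=[
    [0.01,0.011,-0.019,0.005,0.047,0.003,0],
    [0.018,0.029,-0.042,0.02,0.102,0.016,0],
    [0.019,0.058,-0.062,0.062,0.148,0.057,0],
    [0.016,0.069,-0.056,0.082,0.141,0.078,0],
    [0.016,0.075,-0.048,0.093,0.133,0.09,0],
    [0.018,0.08,-0.04,0.099,0.127,0.096,0],
    [0.021,0.083,-0.031,0.104,0.12,0.099,0],
    [0.024,0.084,-0.022,0.108,0.114,0.101,0],
  ],
)

```text
time_s: 16.2
tool_pos: [0.3769, -0.3384, 0.3511]
eef_rot: [-0.035, 0.984, -0.1, 0.147]
ft_force: [-0.6, -0.2, -3.8]
opening: 0.248
```

```bash
python3 esc3.py
python3 - <<'E'
from esc import *
from h import ctrl,Rt
q=ctrl.read_state()['joints']
for pt in [(.439,-.328,.1),(.439,-.328,.15)]:
  q1,n,e=go(q,np.array(pt),Rt(-.1235)); print(q1.round(2),n,e)
E
```

```text
t 16.2 pos [ 0.3769 -0.3384  0.3511] rot [[0.937, -0.206, 0.281], [0.295, 0.041, -0.955]] F [-0.6 -0.2 -3.8] M [-0.07  0.62 -0.01] op 0.248
[ 2.042  0.074 -1.22   1.884 -0.203  1.066 -0.86 ]
1 [ 2.    0.12 -1.22  1.88 -0.15  1.05 -0.91] [0.002, 0.002, 0.01] [0.003, -0.008, 0.001] [ 0.381 -0.341  0.342]
2 [ 1.96  0.16 -1.21  1.88 -0.09  1.04 -0.97] [0.004, 0.004, 0.02] [0.006, -0.018, 0.002] [ 0.386 -0.342  0.332]
3 [ 1.9   0.2  -1.19  1.88 -0.04  1.02 -1.02] [0.006, 0.005, 0.032] [0.01, -0.031, 0.002] [ 0.391 -0.343  0.321]
4 [ 1.85  0.24 -1.17  1.88  0.01  1.01 -1.07] [0.007, 0.006, 0.046] [0.013, -0.047, 0.002] [ 0.396 -0.343  0.309]
5 [ 1.79  0.28 -1.14  1.88  0.06  1.   -1.11] [0.008, 0.006, 0.06] [0.015, -0.065, 0.0] [ 0.401 -0.343  0.295]
6 [ 1.73  0.31 -1.12  1.87  0.11  1.   -1.16] [0.008, 0.005, 0.076] [0.016, -0.086, -0.002] [ 0.406 -0.342  0.28 ]
7 [ 1.67  0.35 -1.09  1.87  0.15  0.99 -1.21] [0.008, 0.004, 0.093] [0.016, -0.11, -0.005] [ 0.411 -0.34   0.264]
8 [ 1.61  0.38 -1.06  1.87  0.2   0.99 -1.25] [0.007, 0.003, 0.11] [0.014, -0.136, -0.01] [ 0.415 -0.338  0.247]
[ 1.26  0.63 -0.88  1.9   0.61  0.9  -1.61] 8 2.208855380762211e-07
[ 1.31  0.56 -0.94  1.87  0.54  0.99 -1.56] 7 1.987248542158875e-07
```

```bash
cat > simall.py <<'E'
from esc import *
from h import ctrl,Rt,BAY,T
import json
path=json.load(open('path.json'))
def tcp2(bx,bz,deg,phi,G=(8,83)):
    a=np.radians(deg); f=np.radians(phi); 
    # TCP in bottle frame: G + 19*tool z; tool z in bottle frame: (sin f, -cos f) 
    t=np.array([G[0]+19*np.sin(f),G[1]-19*np.cos(f)]); c,s=np.cos(a),np.sin(a)
    return T(BAY,(bx+c*t[0]-s*t[1],0,bz+s*t[0]+c*t[1])),Rt(BAY[2],a+f)
if __name__=='__main__':
  q0=ctrl.read_state()['joints']
  for phi in (-15,-20,-25,-30):
    q,n,e=go(q0,np.array([.439,-.328,.064]),Rt(-.1235)); t=n
    f=np.radians(phi); g=np.array([.439,-.328,.084])
    for h in (.12,0.0):
        q,n,e=go(q,g+[0,0,h]+19e-3*np.array([np.sin(f),0,-np.cos(f)]),Rt(-.1235,f)); t+=n; print(phi,'grasp',q.round(2),n,e.round(4))
    q,n,e=go(q,g+[0,0,.15]+19e-3*np.array([np.sin(f),0,-np.cos(f)]),Rt(-.1235,f)); print('lift',q.round(2),n,e.round(4))
    q,n,e=go(q,*tcp2(76,190,46,phi)); print('pre',q.round(2),n,e.round(4))
    for i,pp in enumerate(path[::2]+[path[-1],(0,8.5,0)]):
        q,n,e=go(q,*tcp2(*pp[:3],phi)); 
        if i%6==0 or e>.002: print(pp[:3],q.round(2),n,e.round(4))
    print('end',q.round(2),e)
E
python3 simall.py
```

```text
-15 grasp [ 1.13  0.64 -0.86  1.66  0.53  1.36 -1.57] 4 0.0
-15 grasp [ 1.08  0.79 -0.78  1.72  0.64  1.18 -1.66] 3 0.0
lift [ 1.14  0.61 -0.87  1.63  0.51  1.41 -1.55] 4 0.0
pre [ 0.66  0.22 -0.9   2.12  0.76  0.46 -2.47] 10 0.0
[76.0, 150.0, 48.00000000000001] [ 0.06  0.2  -0.25  2.2   0.81  0.27 -2.57] 4 0.0001
[76.0, 130.0, 48.00000000000001] [-0.22  0.23  0.05  2.22  0.78  0.19 -2.57] 60 0.0021
[74.0, 126.0, 48.00000000000001] [-0.27  0.23  0.11  2.23  0.78  0.19 -2.57] 60 0.008
[72.0, 122.0, 48.00000000000001] [-0.31  0.24  0.16  2.24  0.78  0.19 -2.57] 60 0.0138
[72.0, 118.0, 48.00000000000001] [-0.34  0.25  0.19  2.24  0.78  0.19 -2.57] 60 0.019
[68.0, 114.0, 48.00000000000001] [-0.4   0.25  0.25  2.26  0.77  0.19 -2.57] 60 0.0253
[66.0, 110.0, 48.00000000000001] [-0.43  0.25  0.29  2.27  0.77  0.19 -2.57] 60 0.0309
[62.0, 106.0, 48.00000000000001] [-0.48  0.26  0.34  2.28  0.77  0.19 -2.57] 60 0.037
[58.0, 102.0, 48.00000000000001] [-0.25  0.17  0.28  2.41  0.99  0.19 -2.57] 60 0.1671
[54.0, 98.0, 48.00000000000001] [-0.21  0.17  0.26  2.42  1.02  0.19 -2.57] 60 0.1764
[50.0
[... 2437 characters left out ...]
t [ 0.97  0.75 -0.78  1.45  0.54  1.69 -1.58] 4 0.0
pre [ 0.7   0.38 -0.99  1.9   0.56  0.82 -2.23] 10 0.0
[76.0, 150.0, 48.00000000000001] [ 0.64  0.4  -0.93  1.98  0.66  0.7  -2.33] 1 0.0001
[74.0, 126.0, 48.00000000000001] [ 0.61  0.43 -0.89  2.    0.71  0.66 -2.38] 1 0.0
[58.0, 102.0, 48.00000000000001] [ 0.58  0.43 -0.85  2.06  0.76  0.61 -2.44] 1 0.0
[36.0, 78.0, 44.0] [ 0.58  0.47 -0.86  2.05  0.74  0.65 -2.42] 1 0.0
[14.0, 62.0, 28.0] [ 0.57  0.64 -0.89  1.83  0.58  0.99 -2.24] 1 0.0
[2.0, 40.0, 4.0] [ 0.43  0.93 -0.82  1.42  0.47  1.49 -2.11] 1 0.0
[0.0, 16.0, 0.0] [ 0.4   1.01 -0.8   1.35  0.46  1.54 -2.09] 1 0.0
end [ 0.4   1.02 -0.8   1.35  0.47  1.53 -2.09] 5.714850571051349e-08
```

Run:
```python
from plan import *
import json
path=json.load(open('path.json'))
P0=body(8,np.radians(-30)); P0[P0[:,1]==80]  # grip z 80
mn=[]
for x,z,d,c0 in path+[(0,8.5,0,0)]:
    a=np.radians(d);c,s=np.cos(a),np.sin(a); mn.append((clear(P0@np.array([[c,s],[-s,c]])+[x,z]).round(1),round(c0,1),x,z,d))
print(min(mn[:-1])); print(mn[::6],mn[-1])
```

```text
(np.float64(5.0), 5.0, 16.0, 64.0, 29.999999999999996)
[(np.float64(32.1), 32.1, 76.0, 150.0, 48.00000000000001), (np.float64(24.9), 24.9, 76.0, 138.0, 48.00000000000001), (np.float64(20.2), 20.2, 74.0, 126.0, 48.00000000000001), (np.float64(16.4), 16.4, 68.0, 114.0, 48.00000000000001), (np.float64(16.7), 16.7, 58.0, 102.0, 48.00000000000001), (np.float64(16.2), 16.2, 48.0, 90.0, 48.00000000000001), (np.float64(13.2), 13.2, 36.0, 78.0, 44.0), (np.float64(7.5), 7.5, 24.0, 72.0, 38.0), (np.float64(5.7), 5.7, 14.0, 62.0, 28.0), (np.float64(5.9), 5.9, 8.0, 52.0, 16.0), (np.float64(9.2), 9.2, 2.0, 40.0, 4.0), (np.float64(11.0), 11.0, 0.0, 28.0, 0.0), (np.float64(8.0), 8.0, 0.0, 16.0, 0.0)] (np.float64(0.5), 0, 0, 8.5, 0)
```

Run:
```python
from h import *
s=st(); print(rel([.439,-.328,.11],Rt(-.1235),s))
```

```text
t 16.2 pos [ 0.3769 -0.3384  0.3511] rot [[0.937, -0.206, 0.281], [0.295, 0.041, -0.955]] F [-0.6 -0.2 -3.8] M [-0.07  0.62 -0.01] op 0.248
(array([-0.0117,  0.0022,  0.2489]), array([-0.0892, -0.2893, -0.0777]))
```

Call:
apply_moves(
  steps=[
    [-0.002,0,0.04,-0.015,-0.05,-0.01,0],
    [-0.004,0,0.08,-0.03,-0.1,-0.025,0],
    [-0.006,0.001,0.12,-0.045,-0.15,-0.04,0],
    [-0.008,0.002,0.16,-0.06,-0.2,-0.05,0],
    [-0.01,0.002,0.2,-0.075,-0.25,-0.065,0],
    [-0.012,0.002,0.23,-0.089,-0.289,-0.078,0],
    [-0.012,0.002,0.24,-0.089,-0.289,-0.078,0],
    [-0.012,0.002,0.24,-0.089,-0.289,-0.078,0],
  ],
)

```text
time_s: 16.87
tool_pos: [0.4368, -0.3247, 0.1163]
eef_rot: [-0.003, 0.998, -0.059, -0.001]
ft_force: [-0.7, -0.0, -2.8]
opening: 0.244
```

Run:
```python
from h import *
s=st(); print(rel([.439,-.328,.0635],Rt(-.1235),s)); print(s['joints'].round(2))
```

```text
t 16.87 pos [ 0.4368 -0.3247  0.1163] rot [[0.993, -0.118, -0.002], [-0.001, 0.005, -1.0]] F [-0.7 -0.  -2.8] M [ 0.03  0.04 -0.06] op 0.244
(array([0.0027, 0.0032, 0.0528]), array([-0.005 ,  0.0016,  0.0047]))
[ 1.26  0.59 -0.86  1.9   0.55  0.92 -1.56]
```

Call:
apply_moves(
  steps=[
    [0,0,0.025,-0.005,0,0,0],
    [0,0,0.042,-0.005,0,0,0],
    [0,0,0.046,-0.005,0,0,0],
    [0,0,0.049,-0.005,0,0,0],
    [0,0,0.051,-0.005,0,0,0],
    [0,0,0.053,-0.005,0,0,0],
    [0,0,0.053,-0.005,0,0,0],
  ],
)

```text
time_s: 17.45
tool_pos: [0.4371, -0.3288, 0.0674]
eef_rot: [0.003, 0.998, -0.062, 0.001]
ft_force: [0.0, -0.5, -2.5]
opening: 0.247
```

Run:
```python
from h import *
s=st()
```

```text
t 17.45 pos [ 0.4371 -0.3288  0.0674] rot [[0.992, -0.123, 0.003], [0.002, -0.007, -1.0]] F [ 0.  -0.5 -2.5] M [0.04 0.02 0.01] op 0.247
```

Call:
apply_moves(
  steps=[
    [0,0,0.002,0.005,0,0,0],
    [0,0,0.004,0.005,0,0,0],
    [0,0,0.005,0.005,0,0,0],
    [0,0,0.005,0.005,0,0,0],
  ],
)

```text
time_s: 17.78
tool_pos: [0.4373, -0.3283, 0.0628]
eef_rot: [0.001, 0.998, -0.061, 0.001]
ft_force: [-3.0, 1.0, 9.6]
opening: 0.247
```

Call:
apply_moves(
  steps=[
    [0,0,0,0,0,0,0.5],
    [0,0,0,0,0,0,0.5],
    [0,0,0,0,0,0,0.5],
    [0,0,-0.03,0,0,0,0.5],
    [0,0,-0.06,0,0,0,0.5],
    [0,0,-0.06,0,0,0,0.5],
    [0,0,-0.06,0,0,0,0.5],
  ],
)

```text
time_s: 18.37
tool_pos: [0.4381, -0.3288, 0.123]
eef_rot: [0.002, 0.998, -0.061, 0.002]
ft_force: [-0.2, -0.1, -0.2]
opening: 0.503
```

Run:
```python
from h import *
s=st(); 
c=ctrl.camera_model('wrist'); np.savez('w15.npz',mtx=c['mtx'],k1=c['k1'],R=c['R'],t=c['t'])
snap('wrist','w15.png')
yaw=-.123; P=np.array([.4373,-.3283,yaw]); o=T(P,(-4.7,0,0)); P=np.array([o[0],o[1],yaw]); print('PACK',P)
print([projc(cam('w15'),T(P,l)).round() for l in [(54,0,76),(75,26,56),(75,-26,56),(-75,26,56)]])
a=np.radians(-30); R=Rt(yaw,a); tz=R.apply([0,0,1]); t=T(P,(-1.5,0,66.5)); print(tz, rel(t-tz*.06,R,s), rel(t,R,s))
```

```text
t 18.37 pos [ 0.4381 -0.3288  0.123 ] rot [[0.993, -0.122, 0.004], [0.004, -0.003, -1.0]] F [-0.2 -0.1 -0.2] M [ 0.02 -0.03  0.01] op 0.503
PACK [ 0.43263551 -0.32772336 -0.123     ]
[array([278., 159.]), array([230., 114.]), array([326., 114.]), array([239., 349.])]
[-0.49622252  0.06134505 -0.8660254 ] (array([ 0.0229, -0.0004,  0.0046]), array([ 2.900e-03, -5.281e-01,  1.000e-04])) (array([-0.0073, -0.0005,  0.0565]), array([ 2.900e-03, -5.281e-01,  1.000e-04]))
```

View pics/w15.png

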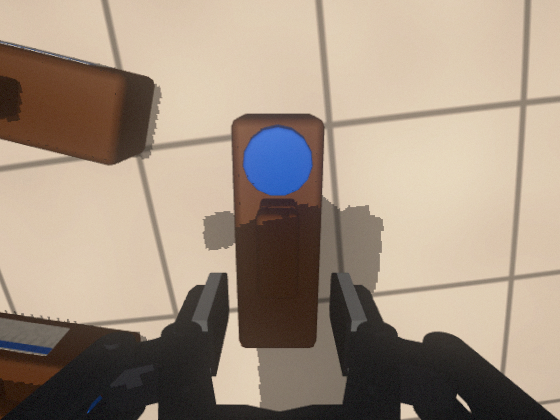

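Call:
apply_moves(
  steps=[
    [0.005,0,-0.01,0,-0.12,0,0.5],
    [0.01,0,-0.01,0,-0.24,0,0.5],
    [0.016,0,-0.005,0,-0.36,0,0.5],
    [0.02,0,0.0,0.002,-0.48,0,0.5],
    [0.023,0,0.004,0.003,-0.527,0,0.5],
    [0.023,0,0.004,0.003,-0.527,0,0.5],
    [0.023,0,0.004,0.003,-0.527,0,0.5],
    [0.023,0,0.004,0.003,-0.527,0,0.5],
  ],
)

```text
time_s: 19.08
tool_pos: [0.4587, -0.3306, 0.1168]
eef_rot: [-0.017, 0.964, -0.059, -0.259]
ft_force: [0.2, -0.1, 0.3]
opening: 0.501
```

Run:
```python
from h import *
s=st(); 
P=np.array([0.43263551,-0.32772336,-0.123]); a=np.radians(-30); R=Rt(P[2],a); t=T(P,(-1.5,0,66.5)); print(rel(t,R,s))
```

```text
t 19.08 pos [ 0.4587 -0.3306  0.1168] rot [[0.858, -0.105, -0.502], [-0.498, 0.063, -0.865]] F [ 0.2 -0.1  0.3] M [-0.07 -0.53 -0.02] op 0.501
(array([0.0012, 0.0004, 0.0574]), array([-0.0019,  0.0025,  0.0015]))
```

Call:
apply_moves(
  steps=[
    [0.001,0,0.025,0,0,0,0.5],
    [0.001,0,0.045,0,0,0,0.5],
    [0.001,0,0.054,0,0,0,0.5],
    [0.001,0,0.057,0,0,0,0.5],
    [0.001,0,0.057,0,0,0,0.5],
    [0.001,0,0.057,0,0,0,0.5],
  ],
)

```text
time_s: 19.58
tool_pos: [0.4326, -0.3278, 0.0688]
eef_rot: [-0.017, 0.964, -0.059, -0.258]
ft_force: [-0.1, 0.7, 0.6]
opening: 0.5
```

Call:
apply_moves(
  steps=[
    [0,0,0,0,0,0,0],
    [0,0,0,0,0,0,0],
    [0,0,0,0,0,0,0],
    [0,0,0,0,0,0,0],
    [0,0,0,0,0,0,0],
  ],
)

```text
time_s: 20.0
tool_pos: [0.4334, -0.3275, 0.0688]
eef_rot: [-0.016, 0.964, -0.059, -0.258]
ft_force: [2.0, -0.7, 6.4]
opening: 0.246
```

Run:
```python
from h import *
s=st(); 
c=ctrl.camera_model('wrist'); np.savez('w16.npz',mtx=c['mtx'],k1=c['k1'],R=c['R'],t=c['t'])
snap('wrist','w16.png')
P=np.array([0.43263551,-0.32772336,-0.123]); a=np.radians(-30); R=Rt(P[2],a); t=T(P,(-1.5,0,66.5)); print(rel(t,R,s))
print([projc(cam('w16'),T(P,l)).round() for l in [(54,0,76),(75,26,56),(75,-26,56),(-75,26,56)]])
```

```text
t 20.0 pos [ 0.4334 -0.3275  0.0688] rot [[0.86, -0.105, -0.5], [-0.496, 0.062, -0.866]] F [ 2.  -0.7  6.4] M [-0.08 -0.28 -0.  ] op 0.246
(array([-0.0008,  0.0004,  0.0031]), array([-0.001 , -0.0002,  0.001 ]))
[array([281., 221.]), array([195., 126.]), array([367., 126.]), array([236., 338.])]
```

View pics/w16.png

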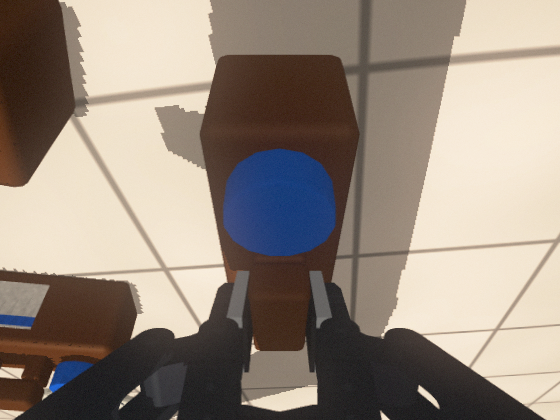

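```bash
cat >> h.py <<'E'
PHI=np.radians(-30.0); GX,GZ=0.7,68.8
def tcp3(bx,bz,deg,by=0.0):
    a=np.radians(deg);c,s=np.cos(a),np.sin(a)
    return T(BAY,(bx+c*GX-s*GZ,by,bz+s*GX+c*GZ)), Rt(BAY[2],a+PHI)
def bot3(s):
    M=Rn.from_euler('z',-BAY[2])*R_of(s['eef_rot'])*Rt(0,PHI).inv()
    p=Rn.from_euler('z',-BAY[2]).apply(s['tool_pos']-[BAY[0],BAY[1],0])*1000
    ax=M.apply([1,0,0]); b=p-M.apply([GX,0,GZ]); print('bottle',b.round(1),'tilt',np.degrees(np.arctan2(ax[2],ax[0])).round(2),'ZYX',M.as_euler('ZYX',degrees=True).round(1)); return b
E
python3 - <<'E'
from h import *
from sim import *
from esc import go
s=st(); bot3(s); q=s['joints']
R0=R_of(s['eef_rot']); print('up',R0.inv().apply([0,0,1]).round(3))
p=s['tool_pos']+[0,0,.14]; q,n,e=go(q,p,R0); print(q.round(2),n,e)
q,n,e=go(q,*tcp3(76,190,46)); print(q.round(2),n,e)
E
```

```text
t 20.05 pos [ 0.4334 -0.3275  0.0688] rot [[0.86, -0.105, -0.5], [-0.496, 0.062, -0.866]] F [ 3.  -0.9  6.2] M [-0.07 -0.27 -0.06] op 0.246
bottle [-111.  -366.7   -0. ] tilt 0.01 ZYX [-1.6 -0.   0.1]
up [-0.5   -0.001 -0.866]
[ 0.95  0.75 -0.74  1.45  0.53  1.67 -1.57] 4 2.763753933996621e-07
[ 0.68  0.36 -0.96  1.9   0.53  0.82 -2.2 ] 10 3.859023279991658e-07
```

Call:
apply_moves(
  steps=[
    [-0.01,0,-0.017,0,0,0,0],
    [-0.025,0,-0.043,0,0,0,0],
    [-0.04,0,-0.069,0,0,0,0],
    [-0.055,0,-0.095,0,0,0,0],
    [-0.07,0,-0.121,0,0,0,0],
    [-0.07,0,-0.121,0,0,0,0],
  ],
)

```text
time_s: 20.55
tool_pos: [0.435, -0.328, 0.2127]
eef_rot: [-0.015, 0.965, -0.059, -0.256]
ft_force: [1.6, -0.8, -2.6]
opening: 0.25
```

Run:
```python
from h import *
s=st(); bot3(s); snap('wrist','w17.png')
p,R=tcp3(76,195,46); print(rel(p,R,s))
a=cv2.imread('pics/w16.png').astype(int);b=cv2.imread('pics/w17.png').astype(int); print(abs(a-b)[60:260,215:345].mean())
```

```text
t 20.55 pos [ 0.435  -0.328   0.2127] rot [[0.862, -0.107, -0.495], [-0.491, 0.06, -0.869]] F [ 1.6 -0.8 -2.6] M [-0.16 -0.99  0.02] op 0.25
bottle [-109.  -367.3  143.9] tilt 0.33 ZYX [-1.6 -0.3 -0. ]
(array([ 0.0937, -0.3709, -0.0889]), array([-0.0026,  0.7971, -0.0284]))
6.027679487179487
```

View pics/w17.png

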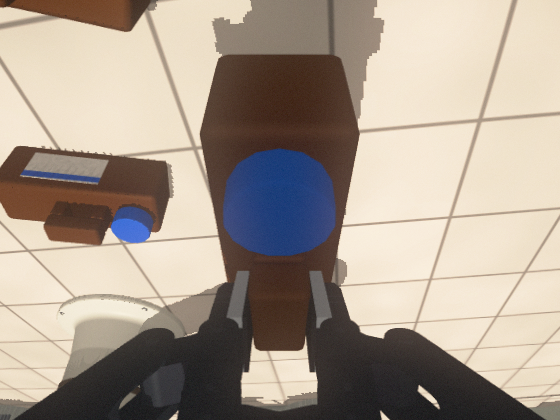

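Call:
apply_moves(
  steps=[
    [0.0,-0.037,-0.03,0,0.08,-0.003,0],
    [0.005,-0.074,-0.05,0,0.16,-0.006,0],
    [0.01,-0.111,-0.062,0,0.24,-0.009,0],
    [0.02,-0.148,-0.072,0,0.32,-0.011,0],
    [0.03,-0.185,-0.082,0,0.4,-0.014,0],
    [0.04,-0.222,-0.09,-0.001,0.48,-0.017,0],
    [0.055,-0.259,-0.095,-0.002,0.56,-0.02,0],
    [0.065,-0.296,-0.1,-0.002,0.64,-0.023,0],
  ],
)

```text
time_s: 21.27
tool_pos: [0.5739, -0.0454, 0.2605]
eef_rot: [-0.0, 0.997, -0.05, 0.058]
ft_force: [1.3, 0.8, -3.8]
opening: 0.246
```

Run:
```python
from h import *
s=st(); bot3(s); print(s['joints'].round(2))
p,R=tcp3(76,195,46); print(rel(p,R,s))
```

```text
t 21.27 pos [ 0.5739 -0.0454  0.2605] rot [[0.988, -0.1, 0.116], [0.116, -0.006, -0.993]] F [ 1.3  0.8 -3.8] M [-0.05  0.21 -0.06] op 0.246
bottle [ 43.3 -72.6 204.8] tilt 36.65 ZYX [ -0.6 -36.6   0.4]
[ 0.82  0.38 -0.98  1.8   0.39  1.03 -1.97]
(array([ 0.0216, -0.0728,  0.0202]), array([-0.0048,  0.1632, -0.0067]))
```

Call:
apply_moves(
  steps=[
    [0.007,-0.03,0.005,0,0.06,0,0],
    [0.014,-0.05,0.008,-0.003,0.12,0,0],
    [0.02,-0.06,0.01,-0.004,0.15,-0.005,0],
    [0.02,-0.06,0.01,-0.004,0.15,-0.005,0],
    [0.02,-0.06,0.01,-0.004,0.15,-0.005,0],
    [0.02,-0.06,0.01,-0.004,0.15,-0.005,0],
  ],
)

```text
time_s: 21.77
tool_pos: [0.6001, 0.0091, 0.2533]
eef_rot: [0.007, 0.99, -0.048, 0.13]
ft_force: [-0.1, -0.0, -3.8]
opening: 0.24
```

Run:
```python
from h import *
s=st(); bot3(s); print(s['joints'].round(2))
for pp in [(76,150,48),(74,126,48),(66,110,48),(50,94,48)]: print(pp,rel(*tcp3(*pp),s))
snap('wrist','w18.png'); im=snap('scene','s5.png')
cv2.imwrite('pics/s5c.png',cv2.resize(im[40:290,180:440,::-1],None,fx=2.4,fy=2.4,interpolation=cv2.INTER_CUBIC))
```

```text
t 21.77 pos [0.6001 0.0091 0.2533] rot [[0.962, -0.094, 0.258], [0.257, -0.026, -0.966]] F [-0.1 -0.  -3.8] M [ 0.04  0.53 -0.02] op 0.24
bottle [ 71.8 -16.2 204.1] tilt 44.96 ZYX [ -0.1 -45.   -0. ]
[ 0.72  0.34 -0.97  1.88  0.47  0.86 -2.13]
(76, 150, 48) (array([-0.0131, -0.016 ,  0.0552]), array([ 0.0013,  0.0531, -0.0028]))
(74, 126, 48) (array([-0.0212, -0.016 ,  0.0779]), array([ 0.0013,  0.0531, -0.0028]))
(66, 110, 48) (array([-0.0331, -0.016 ,  0.0913]), array([ 0.0013,  0.0531, -0.0028]))
(50, 94, 48) (array([-0.0527, -0.016 ,  0.1026]), array([ 0.0013,  0.0531, -0.0028]))
```

View pics/w18.png

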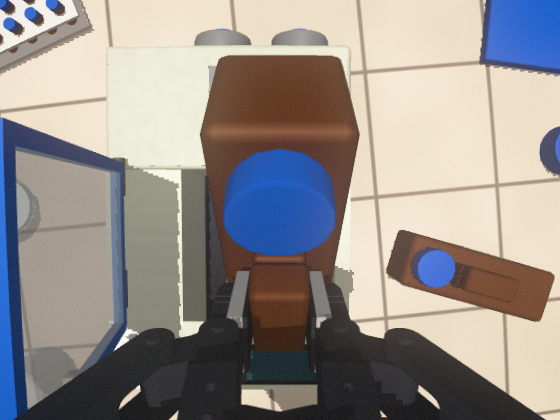

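View pics/s5c.png

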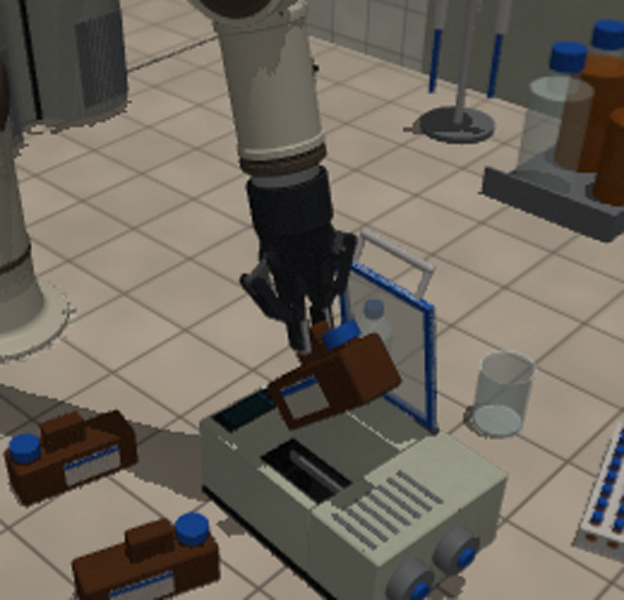

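Call:
apply_moves(
  steps=[
    [-0.004,-0.006,0.018,0,0.02,0,0],
    [-0.008,-0.012,0.036,0,0.04,-0.001,0],
    [-0.013,-0.016,0.055,0.001,0.053,-0.003,0],
    [-0.017,-0.016,0.066,0.001,0.053,-0.003,0],
    [-0.021,-0.016,0.078,0.001,0.053,-0.003,0],
    [-0.021,-0.016,0.078,0.001,0.053,-0.003,0],
    [-0.021,-0.016,0.078,0.001,0.053,-0.003,0],
    [-0.021,-0.016,0.078,0.001,0.053,-0.003,0],
  ],
)

```text
time_s: 22.53
tool_pos: [0.6034, 0.0261, 0.1745]
eef_rot: [0.007, 0.986, -0.047, 0.158]
ft_force: [0.8, -0.4, -3.1]
opening: 0.245
```

Run:
```python
from h import *
s=st(); bot3(s); print(s['joints'].round(2))
for pp in [(74,126,48),(70,117,48),(64,108,48),(58,102,48),(50,94,48),(44,86,48),(36,80,46),(30,75,42)]: print(pp,[v.round(3).tolist() for v in rel(*tcp3(*pp),s)])
snap('wrist','w19.png')
```

```text
t 22.53 pos [0.6034 0.0261 0.1745] rot [[0.946, -0.089, 0.313], [0.311, -0.029, -0.95]] F [ 0.8 -0.4 -3.1] M [0.06 0.69 0.04] op 0.245
bottle [ 76.2   1.3 128.1] tilt 48.23 ZYX [ -0.  -48.2   0.1]
[ 0.58  0.41 -0.85  2.    0.67  0.65 -2.35]
(74, 126, 48) [[-0.002, 0.001, 0.001], [-0.001, -0.004, 0.0]]
(70, 117, 48) [[-0.009, 0.001, 0.008], [-0.001, -0.004, 0.0]]
(64, 108, 48) [[-0.018, 0.001, 0.015], [-0.001, -0.004, 0.0]]
(58, 102, 48) [[-0.025, 0.001, 0.019], [-0.001, -0.004, 0.0]]
(50, 94, 48) [[-0.035, 0.001, 0.024], [-0.001, -0.004, 0.0]]
(44, 86, 48) [[-0.044, 0.001, 0.03], [-0.001, -0.004, 0.0]]
(36, 80, 46) [[-0.051, 0.001, 0.032], [-0.001, -0.039, 0.0]]
(30, 75, 42) [[-0.054, 0.001, 0.033], [-0.001, -0.109, 0.0]]
```

View pics/w19.png

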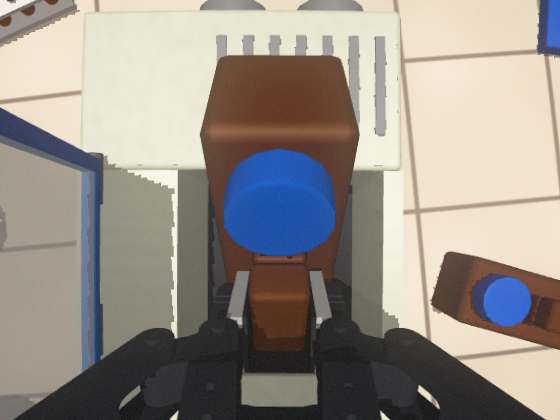

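Run:
```python
from h import *
print([proj('wrist',T(BAY,l)).round().tolist() for l in [(86,62,108),(86,-62,108),(186,124,108),(186,-74,108),(-38,-62,108),(86,-74,108)]])
```

```text
[[179.0, 169.0], [384.0, 169.0], [82.0, 9.0], [402.0, 8.0], [383.0, 374.0], [404.0, 169.0]]
```

Call:
apply_moves(
  steps=[
    [-0.004,0.001,0.004,0,-0.004,0,0],
    [-0.009,0.001,0.008,0,-0.004,0,0],
    [-0.018,0.001,0.015,0,-0.004,0,0],
    [-0.025,0.001,0.019,0,-0.004,0,0],
    [-0.03,0.001,0.022,0,-0.004,0,0],
    [-0.035,0.001,0.024,0,-0.004,0,0],
    [-0.035,0.001,0.024,0,-0.004,0,0],
    [-0.035,0.001,0.024,0,-0.004,0,0],
  ],
)

```text
time_s: 23.25
tool_pos: [0.5766, 0.0282, 0.1399]
eef_rot: [0.007, 0.987, -0.046, 0.156]
ft_force: [-0.3, 0.4, -2.9]
opening: 0.243
```

Run:
```python
from h import *
s=st(); bot3(s); print(s['joints'].round(2))
for pp in [(50,94,48),(44,86,48),(38,80,46),(34,78,44),(30,74,40),(26,72,38),(20,70,36),(16,66,32)]: print(pp,[v.round(4).tolist() for v in rel(*tcp3(*pp),s)])
snap('wrist','w20.png')
```

```text
t 23.25 pos [0.5766 0.0282 0.1399] rot [[0.947, -0.088, 0.308], [0.307, -0.028, -0.951]] F [-0.3  0.4 -2.9] M [0.09 0.66 0.04] op 0.243
bottle [49.1  0.9 93.3] tilt 47.95 ZYX [  0.1 -47.9  -0. ]
[ 0.54  0.41 -0.81  2.08  0.74  0.57 -2.43]
(50, 94, 48) [[0.001, 0.0008, -0.0003], [-0.0007, 0.001, 0.0023]]
(44, 86, 48) [[-0.0072, 0.0008, 0.0054], [-0.0007, 0.001, 0.0023]]
(38, 80, 46) [[-0.0127, 0.0007, 0.0081], [-0.0007, -0.034, 0.0023]]
(34, 78, 44) [[-0.0149, 0.0007, 0.0077], [-0.0007, -0.0689, 0.0023]]
(30, 74, 40) [[-0.0156, 0.0007, 0.0084], [-0.0006, -0.1387, 0.0024]]
(26, 72, 38) [[-0.0177, 0.0007, 0.0082], [-0.0005, -0.1736, 0.0024]]
(20, 70, 36) [[-0.0218, 0.0007, 0.0075], [-0.0005, -0.2085, 0.0024]]
(16, 66, 32) [[-0.0222, 0.0007, 0.0088], [-0.0004, -0.2783, 0.0024]]
```

View pics/w20.png

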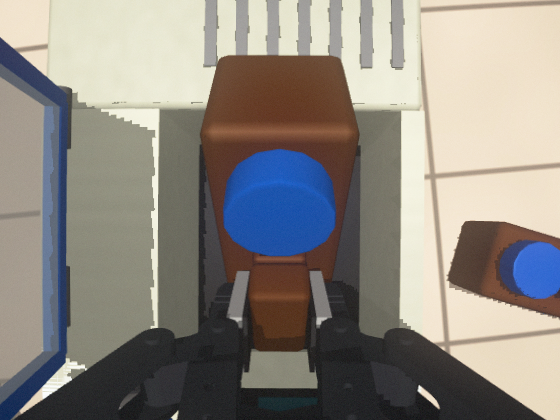

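Call:
apply_moves(
  steps=[
    [-0.004,0.001,0.003,0,0,0.001,0],
    [-0.007,0.001,0.005,0,0,0.002,0],
    [-0.01,0.001,0.007,0,-0.015,0.002,0],
    [-0.0127,0.001,0.008,0,-0.034,0.002,0],
    [-0.0149,0.001,0.008,0,-0.069,0.002,0],
    [-0.0153,0.001,0.008,0,-0.105,0.002,0],
    [-0.0156,0.001,0.0084,0,-0.139,0.002,0],
    [-0.0156,0.001,0.0084,0,-0.139,0.002,0],
  ],
)

```text
time_s: 23.97
tool_pos: [0.5662, 0.028, 0.1275]
eef_rot: [0.003, 0.995, -0.048, 0.087]
ft_force: [0.1, 0.7, -3.1]
opening: 0.247
```

Call:
apply_moves(
  steps=[
    [0,0,0,0,0,0,0],
    [0,0,0,0,0,0,0],
  ],
)

```text
time_s: 24.13
tool_pos: [0.5643, 0.0282, 0.127]
eef_rot: [0.004, 0.995, -0.047, 0.087]
ft_force: [-0.4, -0.9, -4.0]
opening: 0.245
```

Run:
```python
from h import *
s=st(); bot3(s); print(s['joints'].round(2))
for pp in [(30,74,40),(26,72,38),(22,70,36),(18,68,34),(16,65,31),(14,62,28),(12,59,25),(10,56,22)]: print(pp,[v.round(4).tolist() for v in rel(*tcp3(*pp),s)])
snap('wrist','w21.png')
```

```text
t 24.13 pos [0.5643 0.0282 0.127 ] rot [[0.98, -0.094, 0.173], [0.173, -0.016, -0.985]] F [-0.4 -0.9 -4. ] M [ 0.01  0.39 -0.02] op 0.245
bottle [30.  -0.3 73.8] tilt 39.99 ZYX [ -0.1 -40.    0.1]
[ 0.57  0.5  -0.85  2.    0.64  0.73 -2.32]
(30, 74, 40) [[0.0001, -0.0004, -0.0002], [-0.0009, 0.0002, -0.0003]]
(26, 72, 38) [[-0.0021, -0.0004, -0.0], [-0.0009, -0.0347, -0.0003]]
(22, 70, 36) [[-0.0043, -0.0004, 0.0002], [-0.0009, -0.0696, -0.0003]]
(18, 68, 34) [[-0.0064, -0.0004, 0.0004], [-0.0009, -0.1045, -0.0003]]
(16, 65, 31) [[-0.0055, -0.0004, 0.0017], [-0.0009, -0.1569, -0.0002]]
(14, 62, 28) [[-0.0046, -0.0004, 0.0032], [-0.0009, -0.2092, -0.0002]]
(12, 59, 25) [[-0.0036, -0.0004, 0.0048], [-0.001, -0.2616, -0.0002]]
(10, 56, 22) [[-0.0026, -0.0004, 0.0066], [-0.001, -0.3139, -0.0002]]
```

View pics/w21.png

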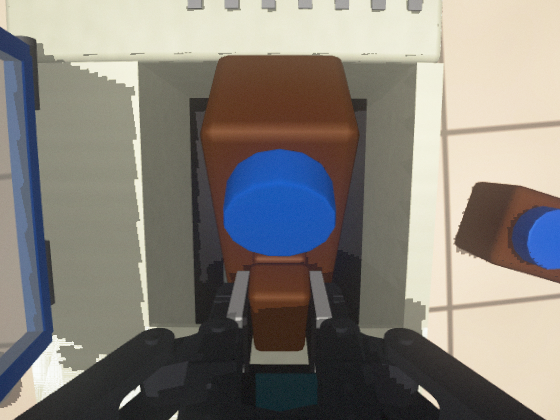

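Exactly on plan, no contact force. Continue righting in half-size steps through the tight part.

Call:
apply_moves(
  steps=[
    [-0.001,0,0,0,-0.017,0,0],
    [-0.0021,0,0,0,-0.035,0,0],
    [-0.0032,0,0.0001,0,-0.052,0,0],
    [-0.0043,0,0.0002,0,-0.07,0,0],
    [-0.0054,0,0.0003,0,-0.087,0,0],
    [-0.0064,0,0.0004,0,-0.105,0,0],
    [-0.0064,0,0.0004,0,-0.105,0,0],
    [-0.0064,0,0.0004,0,-0.105,0,0],
  ],
)

```text
time_s: 24.85
tool_pos: [0.5586, 0.0288, 0.1256]
eef_rot: [0.001, 0.998, -0.048, 0.035]
ft_force: [-0.6, -0.3, -2.9]
opening: 0.24
```

Run:
```python
from h import *
s=st(); bot3(s); print(s['joints'].round(2))
for pp in [(18,68,34),(16,66,32),(16,64,30),(14,62,28),(12,59,25),(10,56,22),(10,54,20),(8,52,17)]: print(pp,[v.round(4).tolist() for v in rel(*tcp3(*pp),s)])
```

```text
t 24.85 pos [0.5586 0.0288 0.1256] rot [[0.993, -0.095, 0.069], [0.069, -0.005, -0.998]] F [-0.6 -0.3 -2.9] M [-0.04  0.2  -0.01] op 0.24
bottle [18.4 -0.3 68.1] tilt 33.96 ZYX [ -0.1 -34.    0.1]
[ 0.57  0.55 -0.86  1.92  0.58  0.86 -2.26]
(18, 68, 34) [[-0.0004, -0.0003, 0.0001], [-0.0012, 0.0007, -0.0005]]
(16, 66, 32) [[-0.0005, -0.0003, 0.0008], [-0.0012, -0.0342, -0.0004]]
(16, 64, 30) [[0.0015, -0.0003, 0.0018], [-0.0012, -0.0691, -0.0004]]
(14, 62, 28) [[0.0016, -0.0003, 0.0026], [-0.0012, -0.104, -0.0004]]
(12, 59, 25) [[0.0027, -0.0003, 0.0041], [-0.0012, -0.1564, -0.0004]]
(10, 56, 22) [[0.0039, -0.0003, 0.0058], [-0.0012, -0.2088, -0.0003]]
(10, 54, 20) [[0.0061, -0.0003, 0.0071], [-0.0012, -0.2437, -0.0003]]
(8, 52, 17) [[0.0075, -0.0003, 0.0081], [-0.0012, -0.296, -0.0003]]
```

Call:
apply_moves(
  steps=[
    [-0.0005,0,0.0008,-0.001,-0.034,0,0],
    [0.0012,0,0.0018,-0.001,-0.069,0,0],
    [0.0016,0,0.0026,-0.001,-0.104,0,0],
    [0.0027,0,0.0041,-0.001,-0.156,0,0],
    [0.0039,0,0.0058,-0.001,-0.209,0,0],
    [0.0058,0,0.0071,-0.001,-0.244,0,0],
    [0.0058,0,0.0071,-0.001,-0.244,0,0],
    [0.0058,0,0.0071,-0.001,-0.244,0,0],
  ],
)

```text
time_s: 25.52
tool_pos: [0.5649, 0.0284, 0.1185]
eef_rot: [-0.004, 0.995, -0.047, -0.087]
ft_force: [-1.0, 0.0, -3.7]
opening: 0.243
```

Run:
```python
from h import *
s=st(); bot3(s); print(s['joints'].round(2))
for pp in [(10,54,20),(8,52,17),(6,50,14),(5,47,11),(4,44,8),(2,41,5),(1,38,2),(0,36,0)]: print(pp,[v.round(4).tolist() for v in rel(*tcp3(*pp),s)])
```

```text
t 25.52 pos [0.5649 0.0284 0.1185] rot [[0.98, -0.094, -0.173], [-0.172, 0.017, -0.985]] F [-1.   0.  -3.7] M [-0.02 -0.26  0.02] op 0.243
bottle [ 9.7 -0.2 53.7] tilt 20.03 ZYX [ -0. -20.   0.]
[ 0.51  0.72 -0.84  1.69  0.5   1.16 -2.16]
(10, 54, 20) [[0.0002, -0.0002, -0.0004], [-0.0004, -0.0005, -0.0004]]
(8, 52, 17) [[0.0018, -0.0002, 0.0002], [-0.0004, -0.0528, -0.0003]]
(6, 50, 14) [[0.0035, -0.0002, 0.001], [-0.0004, -0.1052, -0.0003]]
(5, 47, 11) [[0.0063, -0.0002, 0.0028], [-0.0004, -0.1576, -0.0003]]
(4, 44, 8) [[0.0093, -0.0002, 0.0048], [-0.0004, -0.2099, -0.0003]]
(2, 41, 5) [[0.0113, -0.0002, 0.0071], [-0.0004, -0.2623, -0.0003]]
(1, 38, 2) [[0.0143, -0.0002, 0.0094], [-0.0004, -0.3146, -0.0003]]
(0, 36, 0) [[0.0161, -0.0002, 0.0111], [-0.0004, -0.3495, -0.0003]]
```

Call:
apply_moves(
  steps=[
    [0.0018,0,0.0002,0,-0.053,0,0],
    [0.0035,0,0.001,0,-0.105,0,0],
    [0.0063,0,0.0028,0,-0.158,0,0],
    [0.0093,0,0.0048,0,-0.21,0,0],
    [0.0113,0,0.0071,0,-0.262,0,0],
    [0.0143,0,0.0094,0,-0.315,0,0],
    [0.0161,0,0.0111,0,-0.35,0,0],
    [0.0161,0,0.0111,0,-0.35,0,0],
  ],
)

```text
time_s: 26.18
tool_pos: [0.5787, 0.0266, 0.1036]
eef_rot: [-0.012, 0.965, -0.046, -0.259]
ft_force: [-0.3, -0.4, -3.1]
opening: 0.245
```

Call:
apply_moves(
  steps=[
    [0,0,0,0,0,0,0],
    [0,0,0,0,0,0,0],
  ],
)

```text
time_s: 26.35
tool_pos: [0.5782, 0.0272, 0.1058]
eef_rot: [-0.012, 0.965, -0.045, -0.258]
ft_force: [0.6, 0.2, -2.2]
opening: 0.243
```

Run:
```python
from h import *
s=st(); bot3(s); print(s['joints'].round(2))
for pp in [(0,28,0),(0,20,0),(0,14,0),(0,10,0),(0,8,0)]: print(pp,[v.round(4).tolist() for v in rel(*tcp3(*pp),s)])
snap('wrist','w22.png')
```

```text
t 26.35 pos [0.5782 0.0272 0.1058] rot [[0.863, -0.082, -0.499], [-0.497, 0.047, -0.866]] F [ 0.6  0.2 -2.2] M [-0.06 -0.92 -0.01] op 0.243
bottle [-0.4 -0.  37. ] tilt 0.05 ZYX [ 0.  -0.1 -0. ]
[ 0.39  0.97 -0.78  1.34  0.43  1.56 -2.08]
(0, 28, 0) [[0.0049, -0.0, 0.0075], [0.0004, -0.0009, 0.0005]]
(0, 20, 0) [[0.0089, -0.0, 0.0145], [0.0004, -0.0009, 0.0005]]
(0, 14, 0) [[0.0119, -0.0, 0.0197], [0.0004, -0.0009, 0.0005]]
(0, 10, 0) [[0.0139, -0.0, 0.0231], [0.0004, -0.0009, 0.0005]]
(0, 8, 0) [[0.0149, -0.0, 0.0249], [0.0004, -0.0009, 0.0005]]
```

View pics/w22.png

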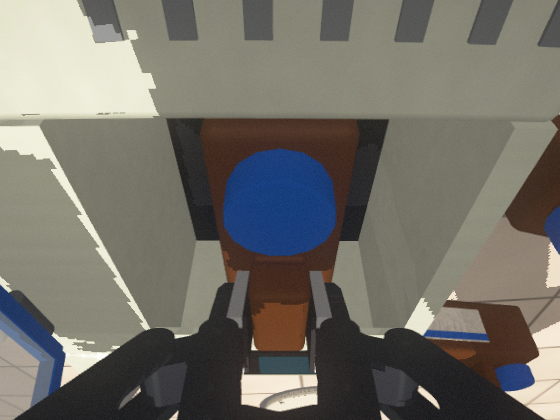

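Call:
apply_moves(
  steps=[
    [0.0025,0,0.004,0,0,0,0],
    [0.005,0,0.0075,0,0,0,0],
    [0.007,0,0.011,0,0,0,0],
    [0.009,0,0.0145,0,0,0,0],
    [0.0105,0,0.017,0,0,0,0],
    [0.012,0,0.02,0,0,0,0],
    [0.012,0,0.02,0,0,0,0],
    [0.012,0,0.02,0,0,0,0],
  ],
)

```text
time_s: 27.07
tool_pos: [0.5786, 0.0269, 0.0817]
eef_rot: [-0.012, 0.965, -0.046, -0.259]
ft_force: [-0.4, -0.0, -3.2]
opening: 0.243
```

Run:
```python
from h import *
s=st(); bot3(s)
for pp in [(0,10,0),(0,8,0),(0,7,0)]: print(pp,[v.round(4).tolist() for v in rel(*tcp3(*pp),s)])
```

```text
t 27.07 pos [0.5786 0.0269 0.0817] rot [[0.861, -0.082, -0.501], [-0.499, 0.047, -0.865]] F [-0.4 -0.  -3.2] M [-0.08 -0.9  -0.01] op 0.243
bottle [-0.1 -0.4 12.9] tilt -0.1 ZYX [ 0.   0.1 -0. ]
(0, 10, 0) [[0.0015, -0.0003, 0.0025], [0.0002, 0.0017, -0.0001]]
(0, 8, 0) [[0.0025, -0.0003, 0.0042], [0.0002, 0.0017, -0.0001]]
(0, 7, 0) [[0.003, -0.0003, 0.0051], [0.0002, 0.0017, -0.0001]]
```

Call:
apply_moves(
  steps=[
    [0.0007,0,0.0012,0,0,0,0],
    [0.0013,0,0.0022,0,0,0,0],
    [0.0018,0,0.003,0,0,0,0],
    [0.0022,0,0.0037,0,0,0,0],
    [0.0025,0,0.0042,0,0,0,0],
    [0.0025,0,0.0042,0,0,0,0],
  ],
)

```text
time_s: 27.57
tool_pos: [0.5788, 0.0268, 0.077]
eef_rot: [-0.012, 0.965, -0.046, -0.259]
ft_force: [-0.1, 0.6, -3.7]
opening: 0.241
```

Run:
```python
from h import *
s=st(); bot3(s)
```

```text
t 27.57 pos [0.5788 0.0268 0.077 ] rot [[0.862, -0.082, -0.501], [-0.499, 0.047, -0.865]] F [-0.1  0.6 -3.7] M [-0.09 -0.95 -0.05] op 0.241
bottle [ 0.1 -0.5  8.2] tilt -0.07 ZYX [-0.   0.1 -0. ]
```

Not quite touching; ease down in 0.5 mm steps.

Call:
apply_moves(
  steps=[
    [0.0003,0,0.0004,0,0,0,0],
    [0.0005,0,0.0009,0,0,0,0],
    [0.0005,0,0.0009,0,0,0,0],
    [0.0005,0,0.0009,0,0,0,0],
  ],
)

```text
time_s: 27.9
tool_pos: [0.5789, 0.0267, 0.0769]
eef_rot: [-0.012, 0.965, -0.046, -0.259]
ft_force: [-1.5, -1.0, 2.9]
opening: 0.245
```

Call:
apply_moves(
  steps=[
    [0,0,0,0,0,0,0.5],
    [0,0,0,0,0,0,0.5],
    [0,0,0,0,0,0,0.5],
    [0,0,0,0,0,0,0.5],
  ],
)

```text
time_s: 28.23
tool_pos: [0.5789, 0.0269, 0.076]
eef_rot: [-0.012, 0.965, -0.046, -0.259]
ft_force: [0.1, -0.8, 0.3]
opening: 0.502
```

Run:
```python
from h import *
s=st(); bot3(s); snap('wrist','w23.png')
```

```text
t 28.23 pos [0.5789 0.0269 0.076 ] rot [[0.862, -0.082, -0.501], [-0.499, 0.047, -0.866]] F [ 0.1 -0.8  0.3] M [-0.04 -0.56 -0.01] op 0.502
bottle [ 0.2 -0.3  7.2] tilt -0.05 ZYX [-0.   0.1 -0. ]
```

View pics/w23.png

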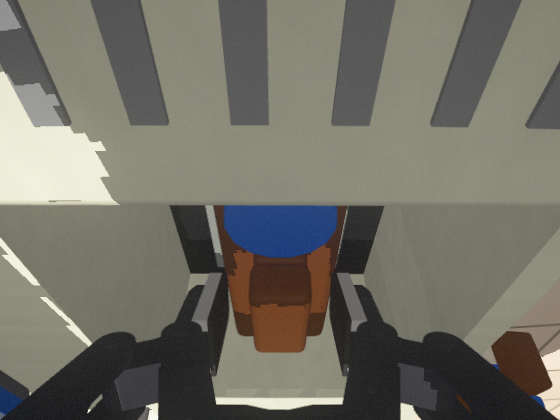

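Run:
```python
from esc import *
from h import *
s=ctrl.read_state(); R0=R_of(s['eef_rot']); q=s['joints']
p=s['tool_pos']-R0.apply([0,0,.13]); q,n,e=go(q,p,R0); print(q.round(2),n,e,p)
p2=np.array([.55,-.1,.33]); R=Rt(-.0948); q,n,e=go(q,p2,R); print(q.round(2),n,e)
print(rel(p2,R,s))
```

```text
[ 0.32  0.99 -0.77  1.06  0.42  1.79 -2.02] 4 8.648909847332147e-08 [0.6437196  0.02076722 0.18856264]
[ 0.9   0.36 -0.98  1.65  0.31  1.3  -1.8 ] 5 1.957967188025082e-08
(array([-0.1417,  0.1291, -0.2114]), array([ 1.000e-04,  5.246e-01, -1.000e-04]))
```

Call:
apply_moves(
  steps=[
    [0,0,-0.012,0,0,0,0.5],
    [0,0,-0.03,0,0,0,0.5],
    [0,0,-0.055,0,0,0,0.5],
    [0,0,-0.08,0,0,0,0.5],
    [0,0,-0.105,0,0,0,0.5],
    [0,0,-0.13,0,0,0,0.5],
    [0,0,-0.13,0,0,0,0.5],
    [0,0,-0.13,0,0,0,0.5],
  ],
)

```text
time_s: 28.95
tool_pos: [0.6452, 0.0212, 0.1906]
eef_rot: [-0.013, 0.965, -0.046, -0.257]
ft_force: [-0.5, -1.0, -0.3]
opening: 0.493
```

Run:
```python
from h import *
s=st(); print(s['joints'].round(2)); snap('wrist','w24.png')
print(rel([.55,-.12,.33],Rt(-.0948),s))
```

```text
t 28.95 pos [0.6452 0.0212 0.1906] rot [[0.863, -0.082, -0.498], [-0.495, 0.048, -0.867]] F [-0.5 -1.  -0.3] M [-0.05 -0.5   0.04] op 0.493
[ 0.32  0.98 -0.77  1.06  0.42  1.79 -2.02]
(array([-0.14  ,  0.1495, -0.0806]), array([-1.000e-03,  5.209e-01, -4.000e-04]))
```

View pics/w24.png

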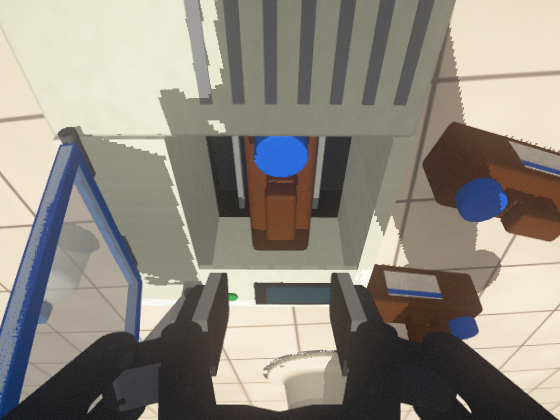

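Call:
apply_moves(
  steps=[
    [-0.02,0.01,-0.03,0,0.06,0,0.5],
    [-0.045,0.03,-0.05,0,0.14,0,0.5],
    [-0.07,0.06,-0.07,0,0.24,0,0.5],
    [-0.1,0.1,-0.08,0,0.34,0,0.5],
    [-0.13,0.13,-0.08,0,0.44,0,0.5],
    [-0.14,0.15,-0.08,0,0.52,0,0.5],
    [-0.14,0.15,-0.08,0,0.52,0,0.5],
    [-0.14,0.15,-0.08,0,0.52,0,0.5],
  ],
)

```text
time_s: 29.67
tool_pos: [0.5452, -0.1265, 0.3279]
eef_rot: [0.002, 0.999, -0.052, -0.003]
ft_force: [0.6, 0.6, 0.5]
opening: 0.495
```

Run:
```python
from h import *
s=st(); 
c=ctrl.camera_model('wrist'); np.savez('w25.npz',mtx=c['mtx'],k1=c['k1'],R=c['R'],t=c['t'])
snap('wrist','w25.png'); im=snap('scene','s6.png'); snap('top','t6.png')
cv2.imwrite('pics/s6c.png',cv2.resize(im[80:330,180:440,::-1],None,fx=2.4,fy=2.4,interpolation=cv2.INTER_CUBIC))
print(projc(cam('w25'),T(BAY,(54,0,84))).round(), projc(cam('w25'),T(BAY,(6,0,96))).round())
for t in ['media_bottle','beaker','spare_cap']: print(t,[np.round(d['location'],3).tolist() for d in ctrl.look_for(t,'top')][:2])
```

```text
t 29.67 pos [ 0.5452 -0.1265  0.3279] rot [[0.995, -0.104, -0.006], [-0.007, -0.004, -1.0]] F [0.6 0.6 0.5] M [ 0.05 -0.   -0.04] op 0.495
[119. 103.] [121. 153.]
media_bottle [[0.463, 0.276, 0.076]]
beaker [[0.666, 0.313, 0.044], [0.63, 0.056, 0.106]]
spare_cap []
```

View pics/w25.png

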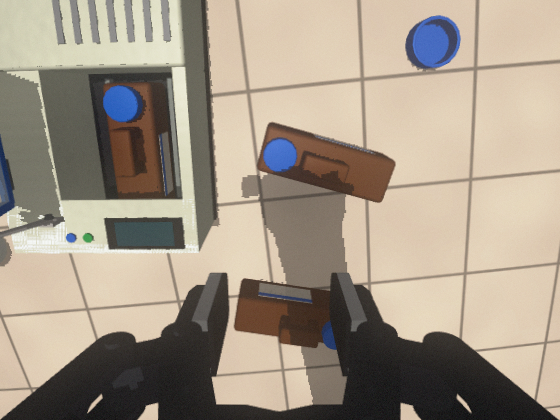

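View pics/s6c.png

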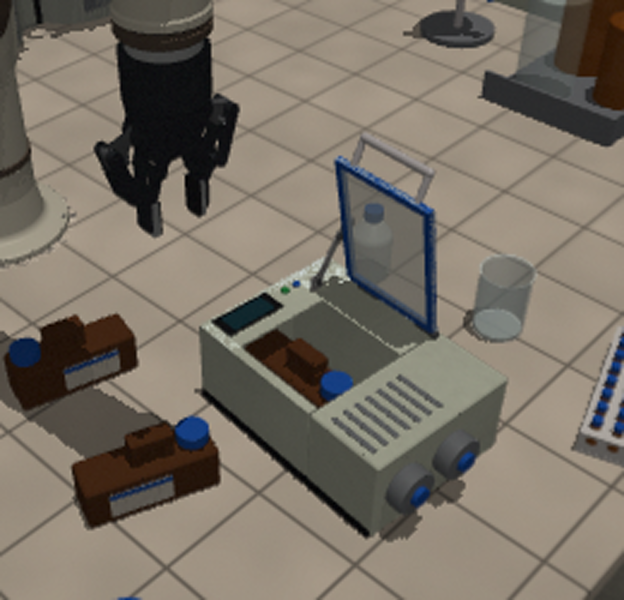

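View pics/t6.png

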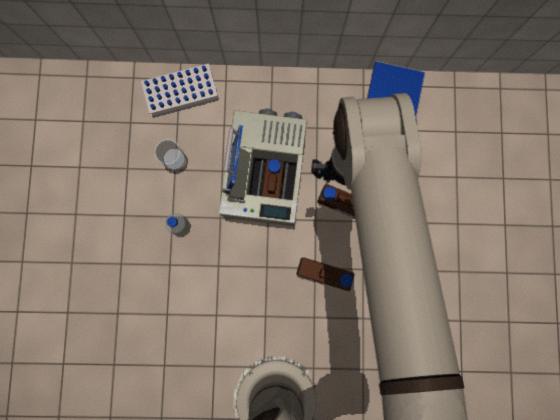

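Run:
```python
from h import *
st(); print(ctrl.job_done())
```

```text
t 29.97 pos [ 0.5496 -0.1184  0.3272] rot [[0.996, -0.091, -0.006], [-0.006, 0.003, -1.0]] F [0.2 0.7 0.4] M [ 0.04 -0.02  0.03] op 0.505
the job is handed in; nothing more can be done
None
```

The lid is up and locked on its stay, and the brown bottle stands upright on the bay floor between the guide ribs. I handed the job in at about 30 s.

**Lid:** I raised it by the pull bar to its end. With it still gripped, a short pull back met resistance, so the stay was locked. I let go, and it was still standing open in the last scene picture.

**Bottle:** I took the one farthest to the right.
- **First try:** I could not use my first grip. Holding the bottle with the tool straight down, the steep tilt ran the arm into joint limits over the hatch.
- **Second grip:** I set the bottle back near its starting place and took it again with the tool leaning 30° toward the cap.
- **Loading:** It went in plain end first under the deck at 48° and was righted in steps. No contact force showed until the floor, where it rose to about 3 N before I released it.

**Last checks:**
- The cap was within 3 pixels of where it should be for a bottle standing flat and centred.
- Measured force on the gripper was near zero, and it was clear of everything.
- The media bottle and beaker were detected within 1 mm of their first positions.
- The detector did not find the loose blue cap in the last top view, probably because the arm covered it. It is visible in the wrist picture, but I did not measure its position again.

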